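# Fit a handwheel to a spindle with a drift pin and bolts

## Task

Set the handwheel squarely on the spindle of the drive unit, on top of the brass spacer ring that lies there out of line, with the holes of wheel and flange over one another; push the drift pin all the way down through wheel, spacer and flange to bring the holes into line, and with it in place drop every bolt from the wooden block fully home in the other holes (however many bolts there are, any hole). Then pull the drift and stand it back in any free hole of the block, and last turn the wheel, which has a crank handle, through one full turn, either way, to see that it runs free. Leave the oil can, the ratchet, the tape measure and the tube of paste where they are.

Things in the scene. Friction and masses are not known exactly. Their poses are not given: they have to be found in the camera images.
- spindle_face (a point): Centre of the upward face of the drive unit's spindle: a bright round steel flange, 140 mm across, 20.5 mm thick, face 95 mm above the bench, on a blue housing fixed to the bench. z up, along the axis. A nose stands in the middle, 16 mm high, 39.6 mm across, tapered in its upper half to 31 mm; it centres spacer and wheel. Its bearing drags with about 0.35 N m and stays where it is left.
- spindle (a joint): angle of the spindle, rad, positive counter-clockwise from above; zero at the start; any number of turns is possible.
- spacer_top (a point): Centre of the top of a loose brass spacer ring, 140 mm across, 6 mm thick, 0.4 kg, oiled, lying round the nose on the spindle's face, too flat to grip. Five 16 mm holes like the flange's, the first on this point's x axis; it lies turned 3.5 to 5 degrees counter-clockwise from the flange's holes, which keeps the bolts out but lets the drift's tip in, and a drift pushed down draws it into line.
- wheel_boss (a point): Loose disc handwheel, green web, bright rim, 192 mm across, 0.64 to 0.86 kg, right way up. Site: centre of its round middle boss (34 mm across, 30 mm above the web; grip it here), 27 mm above the wheel's underside; z up. Web 12 mm thick, rim 14.5. Under the boss a 41 mm bore, 12 mm deep, fits over the spindle's nose. Holes as in the flange, the first on this point's x axis. Seated, this point is 33 mm above the flange's face.
- wheel_handle (a point): Black upright handle fixed to the wheel, 24 mm across, 45 mm tall above the web, 80 mm from the wheel's centre on its -x side, half-way between two holes; its grip spins freely on its own pin. The point is on its axis, 30 mm above the web.
- drift_head (a point): Drift pin, loose, 96 mm long, 0.13 kg, standing point down in a hole of the block. Site: centre of its yellow grip (18 mm across, 30 mm tall), 81 mm above the point. Under the grip a 24 mm collar, 6 mm thick, underside 60 mm above the point; then an oiled 15.6 mm body; the lowest 32 mm taper to a 4 mm tip. Home in wheel and flange the point is 39 mm above the flange's face, in the block 21 mm above its top.
- bolt1_head (a point): Cap-head bolt, loose, dark steel, 65 g, one of two to four alike (may be absent), standing in a hole of the block. Site: centre of its round head (22 mm across, 16 mm tall), 46 mm above the foot. Shank 14 mm across, 38 mm long, oiled, its lowest 3 mm chamfered to 10 mm; it drops in, no screwing. Home in wheel and flange the point is 26 mm above the flange's face, in the block 8 mm above its top.
- bolt2_head (a point): As bolt1.
- bolt3_head (a point): As bolt1.
- bolt4_head (a point): As bolt1.
- spindle_hole0 (a point): Mouth of one hole in the flange, in the plane of its face, on spindle_face's x axis. Five 16 mm holes, straight through, lie evenly spaced on a circle of 56 mm radius round the axis (at 0, 72, 144, 216, 288 degrees from spindle_face's x axis); they turn with the spindle. Below the flange there is free room for the drift's point.
- block_top (a point): Centre of the top of a wooden block (60 x 236 mm, 66 mm tall, fixed to the bench); y runs along its length, z up. A row of five 16 mm holes, straight down through it, lies on its y axis at -92, -46, 0, 46 and 92 mm; each holds a bolt, the drift or nothing, and any of them takes either.
- ratchet: Bystander: ratchet handle, 249 mm long, lying on the bench. Origin: middle of its underside.
- can_oil: Bystander: small metal can, 58 mm across, 103 mm tall. Origin: middle of its underside.
- tape_measure: Bystander: yellow tape measure, 36 x 80 mm, 60 mm tall. Origin: middle of its underside.
- paste_tube: Bystander: blue tube of paste, 156 mm long. Origin: middle of its underside.

How it is judged:
On the way, in this order (a step that is already met when the one before it is completed fails the run):
1. the wheel sits flat and centred on the spindle, on the spacer (horizontal distance between wheel_boss and spindle_face below 0.004 m and z of wheel_boss in the frame of spindle_face between 0.03 and 0.0355 m and angle between the z axis of wheel_boss and the z axis of spindle_face, either way round below 0.04 rad), for 0.2 s.
2. the drift is home through wheel, spacer and flange, its collar down on the web (all of step 1 and horizontal distance between drift_head and spindle_face between 0.052 and 0.06 m and z of drift_head in the frame of spindle_face between 0.035 and 0.043 m and angle between drift_head's own z axis and vertical below 0.25 rad), for 0.2 s.
3. every bolt present is home in a hole of wheel and flange while the drift is still in (all of step 2 and horizontal distance between bolt1_head and spindle_face between 0.052 and 0.06 m and z of bolt1_head in the frame of spindle_face between 0.022 and 0.0295 m and angle between each of bolt1_head, bolt2_head, bolt3_head, bolt4_head's own z axis and vertical below 0.25 rad and horizontal distance between bolt2_head and spindle_face between 0.052 and 0.06 m and z of bolt2_head in the frame of spindle_face between 0.022 and 0.0295 m and horizontal distance between bolt3_head and spindle_face between 0.052 and 0.06 m and z of bolt3_head in the frame of spindle_face between 0.022 and 0.0295 m and horizontal distance between bolt4_head and spindle_face between 0.052 and 0.06 m and z of bolt4_head in the frame of spindle_face between 0.022 and 0.0295 m), for 0.2 s.
4. the drift stands in a hole of the block, the bolts still home (all of step 1 and x of drift_head in the frame of block_top between -0.004 and 0.004 m and y of drift_head in the frame of block_top between -0.1 and 0.1 m and z of drift_head in the frame of block_top between 0.016 and 0.026 m and angle between drift_head's own z axis and vertical below 0.12 rad and horizontal distance between bolt1_head and spindle_face between 0.052 and 0.06 m and z of bolt1_head in the frame of spindle_face between 0.022 and 0.0295 m and angle between each of bolt1_head, bolt2_head, bolt3_head, bolt4_head's own z axis and vertical below 0.25 rad and horizontal distance between bolt2_head and spindle_face between 0.052 and 0.06 m and z of bolt2_head in the frame of spindle_face between 0.022 and 0.0295 m and horizontal distance between bolt3_head and spindle_face between 0.052 and 0.06 m and z of bolt3_head in the frame of spindle_face between 0.022 and 0.0295 m and horizontal distance between bolt4_head and spindle_face between 0.052 and 0.06 m and z of bolt4_head in the frame of spindle_face between 0.022 and 0.0295 m), for 0.2 s.
5. the spindle has been turned once round (340 degrees or more from its zero, either way) ((value of joint spindle above 5.9 rad or value of joint spindle below -5.9 rad) and horizontal distance between bolt1_head and spindle_face between 0.052 and 0.06 m and z of bolt1_head in the frame of spindle_face between 0.022 and 0.0295 m and angle between each of bolt1_head, bolt2_head, bolt3_head, bolt4_head's own z axis and vertical below 0.25 rad and horizontal distance between bolt2_head and spindle_face between 0.052 and 0.06 m and z of bolt2_head in the frame of spindle_face between 0.022 and 0.0295 m and horizontal distance between bolt3_head and spindle_face between 0.052 and 0.06 m and z of bolt3_head in the frame of spindle_face between 0.022 and 0.0295 m and horizontal distance between bolt4_head and spindle_face between 0.052 and 0.06 m and z of bolt4_head in the frame of spindle_face between 0.022 and 0.0295 m), for 0.1 s.
At the end, for the whole second after the job is handed in: Wheel flat on the spindle (4 mm of centre, 2.5 mm of flush); every bolt present home in a hole of both (4 mm of the bolt circle, 3.5 mm of fully down); drift upright in a hole of the block, collar down within 5 mm; spindle turned 340 degrees or more from its zero, at rest (all of step 1 and all of step 5 and x of drift_head in the frame of block_top between -0.004 and 0.004 m and y of drift_head in the frame of block_top between -0.1 and 0.1 m and z of drift_head in the frame of block_top between 0.016 and 0.026 m and angle between drift_head's own z axis and vertical below 0.12 rad and velocity of joint spindle between -0.1 and 0.1 rad/s); the robot touches nothing.
It fails at once if the ratchet handle is knocked away (moved over 3 cm) (distance of ratchet from where it was at the start of the episode above 0.03 m).
It fails at once if the small metal can is knocked away (moved over 3 cm) (distance of can_oil from where it was at the start of the episode above 0.03 m).
It fails at once if the yellow tape measure is knocked away (moved over 3 cm) (distance of tape_measure from where it was at the start of the episode above 0.03 m).
It fails at once if the blue tube of paste is knocked away (moved over 3 cm) (distance of paste_tube from where it was at the start of the episode above 0.03 m).
Of bolt1, bolt2, bolt3, bolt4 only 2 to 4 are there at a start; the rules pass over those that are not, and their reading is None.
At some moment in a run one of wheel may be knocked a few centimetres aside while the robot is not near it.
It also fails if it takes over 210 s, if anything falls off the work surface, if the arm or the gripper's body presses on something with over 40 N, if the wrist force passes 120 N, or if a joint passes its speed limit or range.

## Robot

A 6-joint arm with a two-finger parallel gripper is mounted at the origin on a cart in front of the work surface, level with it; the furniture and walls round the work are solid. World frame = base frame: x ahead of the robot, y to its left, z up, the work surface at z = 0. Lengths are in m, angles in rad, forces in N, time in s.
With the tool pointing down it reaches from about 0.425 to 1.125 m from the base axis. Payload 14.9 kg.
Tool frame: the origin (TCP) lies midway between the tips of the shut fingers; the grasp point (between the pads) lies 19 mm behind it; z points along the fingers, y is the line along which they close (so a half turn about z gives the same grasp; the last joint's range is limited). The gripper opens to 91 mm and grips with 3 to 60 N. Pads are 32 mm wide; open, the fingers measure 118 mm over their backs; the gripper's body (76 mm by 178 mm) begins 60 mm behind the grasp point.
Start: joints at [1.18, 0.379, 1.734, -0, 1.028, -0.033], TCP at [0.245, 0.656, 0.214] pointing down, gripper open.
Joint ranges: [-2.77, 2.77], [-0.74, 2.19], [0, 2.66], [-1.06, 4.2], [0.31, 2.87], [-3.08, 3.08]. Speed limits (rad/s): [1.89, 1.89, 2.39, 3.14, 3.14, 3.14].

## Interface

Orientations are given as a 3x3 rotation matrix whose columns are the frame's x, y, z axes.
In Python, from plant import telemetry, imaging, ticket gives the robot as it stands.
- The arm moves only by the tool jog_arm, never from a script. Its argument "series" is a list of rows, each an object with "slide": the shift along the world's x, y, z in m, a list of three; "yaw": the turn about the world's z in rad; "gripper": the finger opening in m, from 0 to 0.0912. A call has 1 to 12 rows; each row shifts and turns the commanded pose from where the row before left it; what a row does not reach is not made up. A row lasts 1/8 s, in which the tool goes at most 62.5 mm and 10.7 degrees, less where a joint would pass 70% of its speed; a pose out of reach is approached as far as the arm can. A call with a gripper value outside its range is refused whole. The fingers move at their own pace and stop on an object; the grip force is fixed at half the most. Time passes only in rows, so rows that do not move let the fingers close. It gives the time, the measured TCP pose, the force, the opening and the grip force at its end, in the units of the state.
- telemetry.get_state(): the state, without advancing time (a new reading comes with each control period).
- imaging.read_camera(name): name is "side" or "top" or "wrist"; returns the picture (420x560x3 uint8, red, green, blue); there is no depth.
- imaging.camera_params(name): a dict with "intrinsics" (3x3 intrinsics, pixels), "R" (3x3) and "t" (3): a world point X has camera coordinates R X + t. Camera axes: x right, y down, z forward; pixel columns grow to the right and rows downward; lengths in m; the calibration is good to about 2 mm. The wrist camera is an equidistant fisheye: a pixel r from the principal point sees the ray r / f radians off the axis. A picture is of the moment at which its call begins: read the wrist's pose just before it. camera_params takes no time and is no camera call; for the wrist camera it gives the pose at the moment of the call.
- ticket.job_done(): hands the job in; it is judged then, once.
The state is a dict: "clock": time; "joint_positions": joint angles; "joint_vel": joint speeds; "tau": joint torques, N m; "position": TCP position; "tool_rot": TCP orientation; "force": force on the tool from outside, world axes, zero at the start; "ft_torque": the same for the moment, N m; "grip_width": finger opening in m; "grasp_force": force on a finger pad.
Only numpy, scipy, OpenCV 4.12 (cv2) and the standard library are available. Lean on these libraries where they do the work, as an engineer would, in place of code of your own. Each camera call takes 0.05 s, during which the arm holds its last target. There are 200 camera calls.

## Working session

There is one attempt and no reset: what is moved stays moved. The work goes in short steps, Python scripts to look and compute and a tool call to move; the robot and the scene stay as the last step left them, time stands still between calls to the robot, and variables do not carry over. Pictures are saved under pics/ and viewed, at most 14 in all, crops included, and the job is handed in when it is done.

Besides the shell and the picture viewer there is one more tool, called after "Request:" as name(argument=value, ...) on one line, values as JSON. jog_arm: Moves the arm, as the interface text tells. Its arguments: {"type":"object","properties":{"series":{"type":"array"}},"required":["series"]}

```bash
ls; mkdir -p pics
cat > h.py <<'E'
import numpy as np, cv2, sys
from plant import telemetry, imaging, ticket
def snap(cam,fn,crop=None,scale=1):
    p=imaging.camera_params(cam); im=imaging.read_camera(cam)[:,:,::-1]
    np.savez('pics/'+fn+'.npz',K=p['intrinsics'],R=p['R'],t=p['t'],im=im)
    show(fn,crop,scale)
def show(fn,crop=None,scale=1,out=None):
    im=np.load('pics/'+fn+'.npz')['im']
    if crop: u0,v0,u1,v1=crop; im=im[v0:v1,u0:u1]
    if scale!=1: im=cv2.resize(im,None,fx=scale,fy=scale,interpolation=cv2.INTER_CUBIC)
    cv2.imwrite('pics/'+(out or fn)+'.png',im)
def ray(fn,uv,fish=False):
    d=np.load('pics/'+fn+'.npz');K,R,t=d['K'],d['R'],d['t']
    x=(uv[0]-K[0,2])/K[0,0];y=(uv[1]-K[1,2])/K[1,1]
    if fish:
        r=np.hypot(x,y);v=np.array([x/r*np.sin(r),y/r*np.sin(r),np.cos(r)]) if r>1e-9 else np.array([0,0,1.])
    else: v=np.array([x,y,1.])
    return -R.T@t, R.T@v
def at(fn,uv,z,fish=False):
    c,v=ray(fn,uv,fish); return (c+v*(z-c[2])/v[2])[:2]
def proj(fn,X,fish=False):
    d=np.load('pics/'+fn+'.npz');K=d['K'];c=d['R']@np.asarray(X,float)+d['t']
    if fish:
        r=np.hypot(c[0],c[1]);th=np.arctan2(r,c[2]);q=c[:2]/max(r,1e-9)*th
    else:q=c[:2]/c[2]
    return np.array([K[0,0]*q[0]+K[0,2],K[1,1]*q[1]+K[1,2]])
E
python3 - <<'E'
from h import *
for c in('top','side'):
    snap(c,c+'0',scale=1.42); d=np.load(f'pics/{c}0.npz'); print(c,d['K'].round(1).tolist(),(-d['R'].T@d['t']).round(3),d['R'].round(2).tolist())
s=telemetry.get_state();print({k:np.round(v,3).tolist() for k,v in s.items()})
E
```

```text
pics
top [[508.7, 0.0, 272.6], [0.0, 508.7, 214.8], [0.0, 0.0, 1.0]] [ 0.356 -0.028  1.381] [[-0.0, -1.0, -0.0], [-0.99, 0.0, -0.14], [0.14, 0.0, -0.99]]
side [[439.6, 0.0, 280.1], [0.0, 439.6, 208.5], [0.0, 0.0, 1.0]] [ 0.195 -0.985  1.016] [[0.94, -0.33, 0.02], [-0.21, -0.64, -0.74], [0.25, 0.7, -0.67]]
{'clock': 0.1, 'joint_positions': [1.18, 0.379, 1.735, 0.0, 1.028, -0.033], 'joint_vel': [0.001, -0.0, -0.001, -0.001, -0.001, 0.0], 'tau': [0.001, -76.503, -43.529, 0.065, 0.04, 0.0], 'position': [0.245, 0.655, 0.213], 'tool_rot': [[-0.937, 0.35, -0.0], [0.35, 0.937, -0.001], [0.0, -0.001, -1.0]], 'force': [0.112, -1.078, 0.347], 'ft_torque': [-0.002, 0.064, 0.018], 'grasp_force': 0.0, 'grip_width': 0.091}
```

View pics/top0.png

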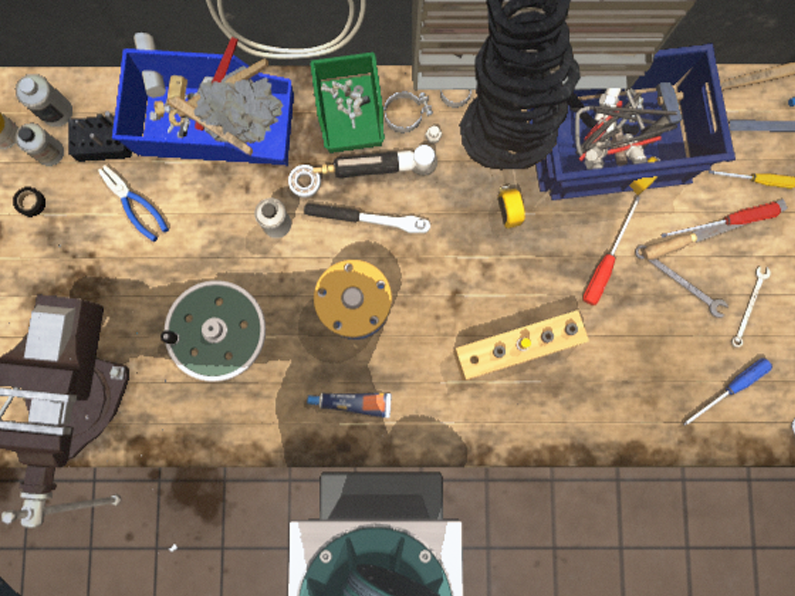

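View pics/side0.png

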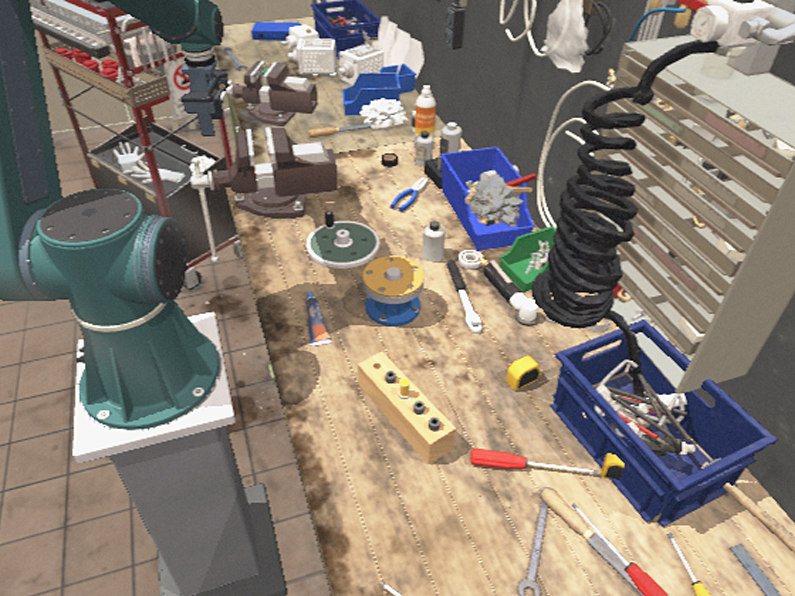

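Top: wheel boss at (213,328), handle at (169,337). Spindle nose at (352,297). Block holes at (474,359), (500,351), (524,342, drift), (547,336) and (571,328), with the free hole on the left and three bolts. The tube is at (350,403), the ratchet at (370,218), the can at (271,215) and the tape measure at (512,207).

Run:
```python
from h import *
s=1.42
for n,u,v,z in [('boss',213,328,.042),('handle',169,337,.057),('nose',352,297,.111),('b0',474,359,.066),('b1',500,351,.09),('dr',524,342,.1),('b3',547,336,.09),('b4',571,328,.09),('can',271,210,.1),('tape',512,207,.06),('tubeL',310,401,.01),('tubeR',390,405,.01),('ratL',306,209,.02),('ratR',430,226,.02)]:
    print(n,at('top0',(u/s,v/s),z).round(3))
show('top0',(110,170,280,285),4.4,'c1'); show('top0',(310,205,420,275),7,'c2')
p=imaging.camera_params('wrist');print(p['intrinsics'],(-p['R'].T@p['t']).round(3),p['R'].round(2))
```

```text
boss [0.505 0.303]
handle [0.487 0.38 ]
nose [0.553 0.041]
b0 [ 0.445 -0.18 ]
b1 [ 0.458 -0.223]
dr [ 0.473 -0.265]
b3 [ 0.485 -0.308]
b4 [ 0.499 -0.352]
can [0.715 0.19 ]
tape [ 0.731 -0.257]
tubeL [0.37  0.124]
tubeR [ 0.363 -0.027]
ratL [0.74  0.136]
ratR [ 0.705 -0.104]
[[325.1922621    0.         282.31269118]
 [  0.         325.1922621  214.51240332]
 [  0.           0.           1.        ]] [0.183 0.678 0.384] [[ 0.35  0.94 -0.  ]
 [ 0.91 -0.34  0.24]
 [ 0.22 -0.08 -0.97]]
```

Request:
jog_arm(series=[{"slide": [0.03,-0.04,0.01]},{"slide": [0.03,-0.04,0.01]},{"slide": [0.03,-0.04,0.01]},{"slide": [0.03,-0.04,0.01]},{"slide": [0.03,-0.04,0]},{"slide": [0.03,-0.04,0]},{"slide": [0.03,-0.04,0]},{"slide": [0.03,-0.04,0]},{"slide": [0.02,-0.03,0]},{"slide": [0,0,0]},{"slide": [0,0,0]}])

```text
validation failed for argument at $.se...
```

Run:
```python
from h import *
print(telemetry.get_state()['position'],telemetry.get_state()['joint_positions']);snap('wrist','w1',scale=1.42)
```

```text
[0.24499833 0.65536738 0.21335842] [ 1.17973295e+00  3.79370881e-01  1.73469230e+00  2.39900885e-05
  1.02848520e+00 -3.32845297e-02]
```

Request:
jog_arm(series=[{"slide": [0.01,-0.05,0.02]},{"slide": [0.01,-0.05,0.02]},{"slide": [0.01,-0.05,0.02]},{"slide": [0.01,-0.05,0]},{"slide": [0.01,-0.05,0]},{"slide": [0,0,0]},{"slide": [0,0,0]}])

```text
validation failed for argument at $.se...
```

Run:
```python
from h import *
print(telemetry.get_state()['position']);snap('wrist','w2',scale=1.42)
```

```text
[0.24505702 0.65539618 0.21347687]
```

Request:
jog_arm(series=[{"slide": [-0.01,-0.05,0]},{"slide": [-0.01,-0.05,0]},{"slide": [-0.01,-0.05,0]},{"slide": [-0.01,-0.05,0]},{"slide": [-0.01,-0.05,0]},{"slide": [-0.01,-0.05,0]},{"slide": [0,0,0]},{"slide": [0,0,0]}])

```text
validation failed for argument at $.se...
```

Run:
```python
from h import *
print(telemetry.get_state()['position']);snap('wrist','w3',scale=1.42)
```

```text
[0.24507561 0.65546508 0.21356247]
```

View pics/w1.png

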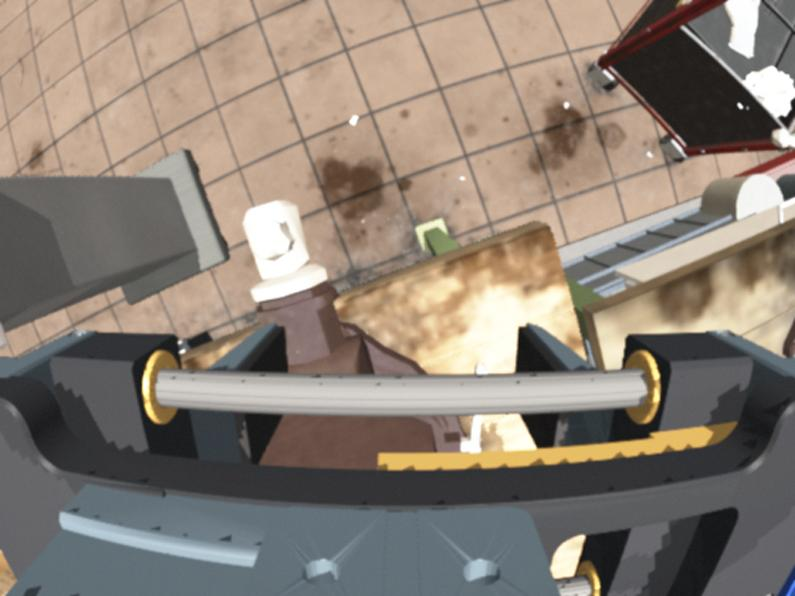

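View pics/w2.png

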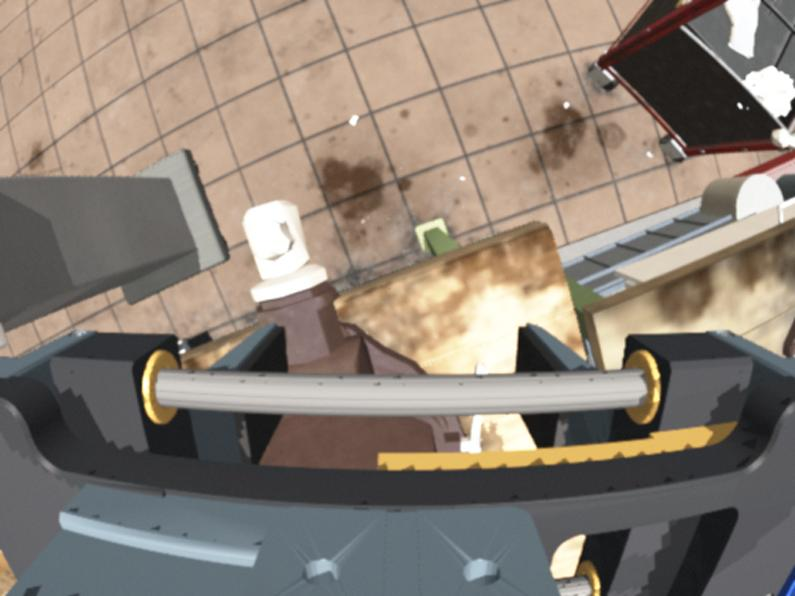

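View pics/w3.png

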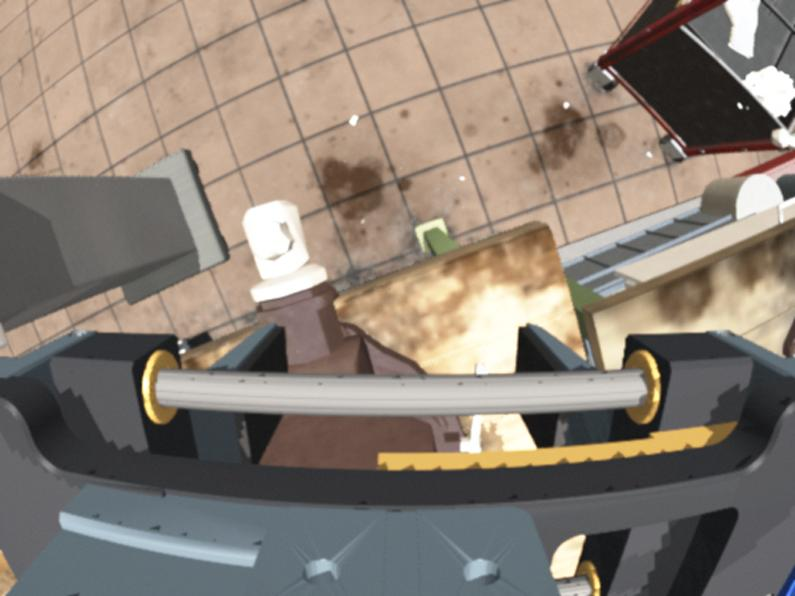

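The pictures show only the view past the fingers, because the arm did not move. The lower 45% is blocked by the gripper, so targets have to lie on the tool's +x side.

Request:
jog_arm(series=[{"slide": [0.035,-0.038,0.008],"yaw": 0,"gripper": 0.09},{"slide": [0.035,-0.038,0.008],"yaw": 0,"gripper": 0.09},{"slide": [0.035,-0.038,0.008],"yaw": 0,"gripper": 0.09},{"slide": [0.035,-0.038,0.008],"yaw": 0,"gripper": 0.09},{"slide": [0.035,-0.038,0.008],"yaw": 0,"gripper": 0.09},{"slide": [0.035,-0.038,0],"yaw": 0,"gripper": 0.09},{"slide": [0.035,-0.038,0],"yaw": 0,"gripper": 0.09},{"slide": [0.035,-0.038,0],"yaw": 0,"gripper": 0.09},{"slide": [0.035,-0.038,0],"yaw": 0,"gripper": 0.09},{"slide": [0.03,-0.043,0],"yaw": 0,"gripper": 0.09},{"slide": [0,0,0],"yaw": 0,"gripper": 0.09},{"slide": [0,0,0],"yaw": 0,"gripper": 0.09}])

```text
clock: 1.75
position: [0.5899, 0.2708, 0.2538]
tool_rot: [[-0.936, 0.351, -0.0], [0.351, 0.936, 0.0], [0.0, -0.0, -1.0]]
force: [-0.6, 0.4, 0.4]
grip_width: 0.0901
grasp_force: 0.0
```

Run:
```python
from h import *
print(telemetry.get_state()['joint_positions']);snap('wrist','w1',scale=1.42)
```

```text
[ 3.94330157e-01  2.57275283e-01  1.81816169e+00  1.74470360e-04
  1.06646274e+00 -8.18258808e-01]
```

Request:
jog_arm(series=[{"slide": [0.01,-0.052,0.02],"yaw": 0,"gripper": 0.09},{"slide": [0.01,-0.052,0.02],"yaw": 0,"gripper": 0.09},{"slide": [0.01,-0.052,0.02],"yaw": 0,"gripper": 0.09},{"slide": [0.01,-0.052,0],"yaw": 0,"gripper": 0.09},{"slide": [0.007,-0.052,0],"yaw": 0,"gripper": 0.09},{"slide": [0,0,0],"yaw": 0,"gripper": 0.09},{"slide": [0,0,0],"yaw": 0,"gripper": 0.09}])

```text
clock: 2.68
position: [0.6369, 0.0118, 0.3139]
tool_rot: [[-0.937, 0.35, -0.0], [0.35, 0.937, 0.0], [0.0, 0.0, -1.0]]
force: [-0.6, 1.0, 0.2]
grip_width: 0.0897
grasp_force: 0.0
```

Run:
```python
from h import *
print(telemetry.get_state()['joint_positions']);snap('wrist','w2',scale=1.42)
```

```text
[-1.82157168e-02  1.80017603e-01  1.79828315e+00  2.76875320e-04
  1.16342602e+00 -1.23199257e+00]
```

Request:
jog_arm(series=[{"slide": [-0.015,-0.055,0],"yaw": 0,"gripper": 0.09},{"slide": [-0.015,-0.055,0],"yaw": 0,"gripper": 0.09},{"slide": [-0.015,-0.055,0],"yaw": 0,"gripper": 0.09},{"slide": [-0.015,-0.055,0],"yaw": 0,"gripper": 0.09},{"slide": [-0.015,-0.055,0],"yaw": 0,"gripper": 0.09},{"slide": [-0.005,-0.031,0],"yaw": 0,"gripper": 0.09},{"slide": [0,0,0],"yaw": 0,"gripper": 0.09},{"slide": [0,0,0],"yaw": 0,"gripper": 0.09}])

```text
clock: 3.72
position: [0.5576, -0.2939, 0.3138]
tool_rot: [[-0.937, 0.349, -0.0], [0.349, 0.937, 0.0], [0.0, 0.0, -1.0]]
force: [0.7, 0.4, -0.5]
grip_width: 0.0902
grasp_force: 0.0
```

Run:
```python
from h import *
print(telemetry.get_state()['position'],telemetry.get_state()['joint_positions']);snap('wrist','w3',scale=1.42)
ims=[cv2.imread(f'pics/w{i}.png')[:345] for i in(1,2,3)]
# composite: clear upper parts
cv2.imwrite('pics/m1.png',cv2.resize(np.vstack(ims[:2]),(680,590)))
```

```text
[ 0.55759297 -0.29390688  0.31380516] [-5.22155129e-01  1.68767643e-01  1.81169076e+00  2.28613865e-04
  1.16143215e+00 -1.73648577e+00]
```

View pics/m1.png

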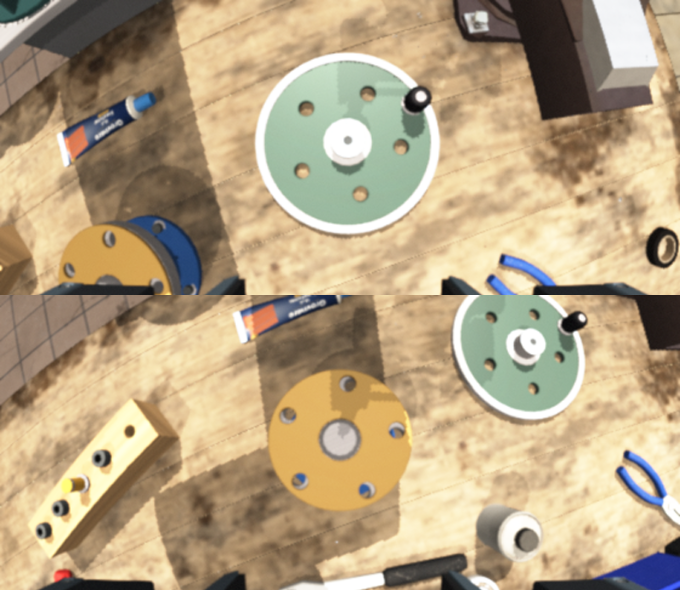

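View pics/w3.png

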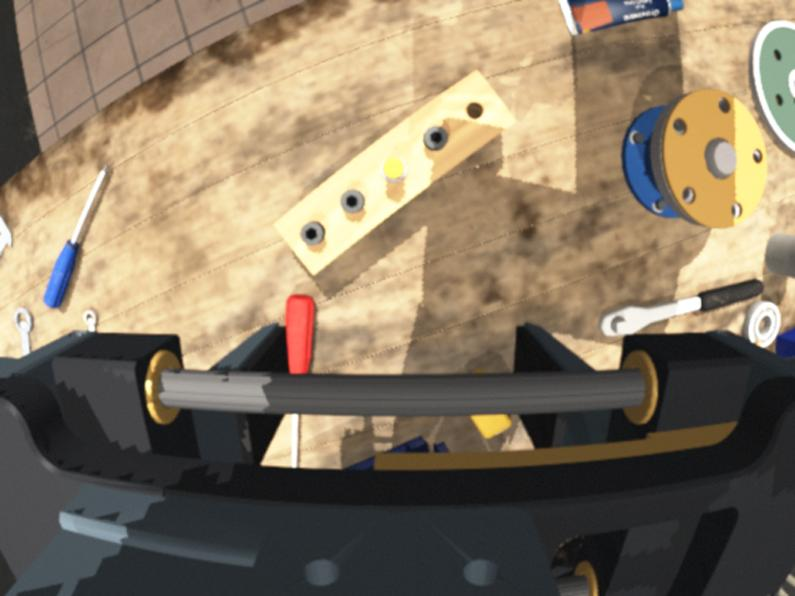

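Wheel (m1 top half): boss at (348,140), handle at (417,100), holes at (306,108), (368,94), (400,147), (360,194) and (302,171). Spacer (lower half): holes at (347,383), (288,415), (300,480), (366,490) and (396,430), nose at (341,438). In w3 the block holes are at (474,110, empty), (436,137), (394,168, drift), (352,200) and (313,233).

```bash
cat > m.py <<'E'
from h import *
def holes(fn,seeds,z,fish=True,r=13,thr=45):
    im=np.load('pics/'+fn+'.npz')['im'].astype(np.uint8); out=[]
    for u,v in seeds:
        k=8;u0,v0=int(u)-r,int(v)-r
        w=cv2.resize(im[v0:v0+2*r+1,u0:u0+2*r+1],None,fx=k,fy=k,interpolation=cv2.INTER_LINEAR).astype(float)
        med=np.median(w.reshape(-1,3),0); m=(np.linalg.norm(w-med,axis=2)>thr).astype(np.uint8)
        m=cv2.morphologyEx(m,cv2.MORPH_CLOSE,np.ones((9,9)))
        n,l,s,c=cv2.connectedComponentsWithStats(m)
        j=min(range(1,n),key=lambda j:np.linalg.norm(c[j]-k*r-k/2)-0.02*s[j,4]**.5)
        cu,cv_=(c[j]+.5)/k-.5; out.append((u0+cu,v0+cv_,s[j,4]/k/k))
    return np.array(out),np.array([at(fn,o,z,fish) for o in out])
def ring(fn,mask,z,fish=True):
    n,l,s,c=cv2.connectedComponentsWithStats(mask.astype(np.uint8)); j=1+np.argmax(s[1:,4])
    cs,_=cv2.findContours((l==j).astype(np.uint8),cv2.RETR_EXTERNAL,cv2.CHAIN_APPROX_NONE)
    P=max(cs,key=len)[:,0,:]; X=np.array([at(fn,p,z,fish) for p in P])
    return X
def circ(X,it=10,tol=.003):
    K=np.ones(len(X),bool)
    for _ in range(it):
        A=np.c_[2*X[K],np.ones(K.sum())];b=(X[K]**2).sum(1);s=np.linalg.lstsq(A,b,rcond=None)[0]
        r=np.sqrt(s[2]+s[:2]@s[:2]);e=abs(np.linalg.norm(X-s[:2],axis=1)-r);K=e<max(tol,np.median(e)*1.5)
    return s[:2],r,K.mean()
def ang(P,c):
    a=np.degrees(np.arctan2(*(P-c).T[::-1])); q=np.angle(np.exp(1j*np.radians(a)*5).mean(),deg=True)/5
    return a.round(1),np.linalg.norm(P-c,axis=1).round(4),q
E
python3 - <<'E'
from m import *
f=1.42*.855
S=[(347,383),(288,415),(300,480),(366,490),(396,430)]
px,P=holes('w2',[(u/f,(v-295)/f) for u,v in S],.101); print(px.round(1).tolist());c=P.mean(0);print('spacer',c,ang(P,c))
im=np.load('pics/w2.npz')['im'].astype(int)
m=(im[:,:,2]-im[:,:,0]>75)&(im[:,:,2]>150);m[240:]=0;m[:,:200]=0
X=ring('w2',m,.101);print('ring',circ(X))
px,P2=holes('w2',[(341/f,143/f)],.111,r=22); print('nose',P2,px)
W=[(306,108),(368,94),(400,147),(360,194),(302,171)]
px,P=holes('w1',[(u/f,v/f) for u,v in W],.012);print(px.round(1).tolist());c=P.mean(0);print('wheel',c,ang(P,c))
px,P2=holes('w1',[(417/f,100/f)],.057,r=18,thr=90);print('handle',P2,px, np.degrees(np.arctan2(*(P2[0]-c)[::-1])))
s=1.42
B=[(474,110),(436,137),(394,168),(352,200),(313,233)]
for n,b,z in zip('01d34',B,[.066,.082,.102,.082,.082]):
    px,P=holes('w3',[(b[0]/s,b[1]/s)],z,r=11);print(n,P.round(4),px.round(1))
E
```

```text
[[286.2, 72.4, 146.9], [236.4, 98.7, 155.4], [246.3, 152.9, 157.9], [301.5, 160.5, 157.2], [326.4, 111.2, 153.4]]
spacer [0.55323704 0.03849247] (array([ 151.3, -136.6,  -64.6,    7.3,   79.3]), array([0.056 , 0.0559, 0.0559, 0.0559, 0.0558]), np.float64(7.328493983364178))
ring (array([0.55346036, 0.03812857]), np.float64(0.07021502851859804), np.float64(0.6813417190775681))
nose [[0.55225005 0.03976812]] [[ 280.01109789  116.9045638  1043.625     ]]
[[251.5, 88.7, 151.4], [302.4, 76.0, 146.2], [330.2, 119.9, 138.3], [296.7, 159.1, 135.4], [247.7, 139.8, 137.7]]
wheel [0.50450259 0.30641274] (array([-150.4,  137.6,   65.5,   -6.2,  -78.9]), array([0.0559, 0.0561, 0.0562, 0.0562, 0.0563]), np.float64(-6.488591357603068))
handle [[0.49410924 0.37950301]] [[343.58760883  84.19835621 667.640625  ]] 98.09313462470422
0 [[ 0.4442 -0.1821]] [[333.8  77.2 131. ]]
1 [[ 0.456 -0.228]] [[304.5  95.2 368.6]]
d [[ 0.4759 -0.2702]] [[277.6 121.  206.4]]
3 [[ 0.4831 -0.3139]] [[246.6 140.  410.1]]
4 [[ 0.4978 -0.3558]] [[219.8 163.2 442.6]]
```

Request:
jog_arm(series=[{"slide": [0.003,0.05,0],"yaw": 0,"gripper": 0.06},{"slide": [0.003,0.05,0],"yaw": 0,"gripper": 0.06},{"slide": [0.003,0.05,0],"yaw": 0,"gripper": 0.06},{"slide": [0.003,0.05,0],"yaw": 0,"gripper": 0.06},{"slide": [0.003,0.05,0],"yaw": 0,"gripper": 0.06},{"slide": [0.003,0.05,0],"yaw": 0,"gripper": 0.06},{"slide": [0.003,0.05,0],"yaw": 0,"gripper": 0.06},{"slide": [0.003,0.05,-0.02],"yaw": 0,"gripper": 0.06},{"slide": [0.003,0.055,-0.02],"yaw": 0,"gripper": 0.06},{"slide": [0.003,0.055,-0.02],"yaw": 0,"gripper": 0.06},{"slide": [0.003,0.055,0],"yaw": 0,"gripper": 0.06},{"slide": [0,0,0],"yaw": 0,"gripper": 0.06}])

```text
clock: 5.28
position: [0.5891, 0.274, 0.2536]
tool_rot: [[-0.938, 0.346, -0.0], [0.346, 0.938, 0.0], [0.0, 0.0, -1.0]]
force: [-0.5, -1.2, -0.2]
grip_width: 0.0596
grasp_force: 0.0
```

Run:
```python
from m import *
snap('wrist','w4',scale=1.42)
a,b=[np.load(f'pics/w{i}.npz')['im'] for i in(1,4)]
f=1.42*.855
W=[(306,108),(368,94),(400,147),(360,194),(302,171)]
p0=[at('w1',(u/f,v/f),.012,True) for u,v in W]
px,P=holes('w4',[proj('w4',[*p,.012],True) for p in p0],.012);c=P.mean(0);print('wheel',c,ang(P,c))
print(telemetry.get_state()['position'])
# block crop for refining
show('w3',(200,40,350,190),4,'blk'); show('w3')
```

```text
wheel [0.5045302  0.30640378] (array([-150.4,  137.4,   65.5,   -6.5,  -79. ]), array([0.0559, 0.0563, 0.0563, 0.0563, 0.0563]), np.float64(-6.573396030385217))
[0.58916179 0.27213773 0.25368461]
```

View pics/blk.png

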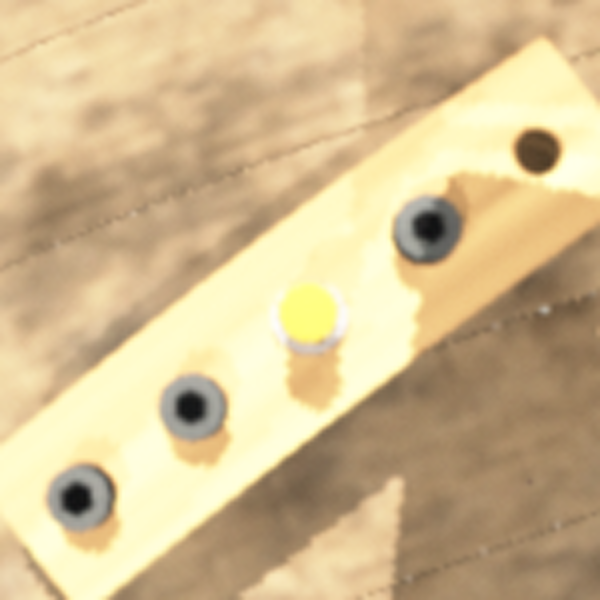

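The block crop shows the sockets at (430,228), (190,407) and (77,498), the drift's yellow top at (308,312) and the empty hole at (537,151). The wheel has not moved, so I go down on its boss.

Request:
jog_arm(series=[{"slide": [-0.04,0.017,-0.03],"yaw": 0,"gripper": 0.06},{"slide": [-0.0447,0.0173,-0.03],"yaw": 0,"gripper": 0.06},{"slide": [0,0,-0.05],"yaw": 0,"gripper": 0.06},{"slide": [0,0,-0.05],"yaw": 0,"gripper": 0.06},{"slide": [0,0,-0.04],"yaw": 0,"gripper": 0.06},{"slide": [0,0,-0.02],"yaw": 0,"gripper": 0.06},{"slide": [0,0,-0.015],"yaw": 0,"gripper": 0.06},{"slide": [0,0,0],"yaw": 0,"gripper": 0.06},{"slide": [0,0,0],"yaw": 0,"gripper": 0.06}])

```text
clock: 6.45
position: [0.5062, 0.3043, 0.0201]
tool_rot: [[-0.937, 0.35, 0.001], [0.35, 0.937, 0.001], [-0.001, 0.001, -1.0]]
force: [0.3, 0.8, -0.4]
grip_width: 0.0601
grasp_force: 0.0
```

Run:
```python
from m import *
q=lambda u,v:(u/4+200-.375,v/4+40-.375)
for n,p,z in [('e',(537,151),.066),('b1',(430,228),.082),('d',(308,312),.102),('b3',(190,407),.082),('b4',(77,498),.082)]:
    print(n,at('w3',q(*p),z,True).round(4))
s=telemetry.get_state();print(s['position'],s['force'],s['grip_width'])
```

```text
e [ 0.4445 -0.1821]
b1 [ 0.4587 -0.2255]
d [ 0.4718 -0.2698]
b3 [ 0.485  -0.3139]
b4 [ 0.4984 -0.3574]
[0.50617139 0.30433796 0.02007341] [ 0.28560018  0.80849327 -0.39333767] 0.06006866377139264
```

Request:
jog_arm(series=[{"slide": [-0.0015,0.002,-0.004],"yaw": 0,"gripper": 0.06},{"slide": [0,0,0],"yaw": 0,"gripper": 0.03},{"slide": [0,0,0],"yaw": 0,"gripper": 0.02},{"slide": [0,0,0],"yaw": 0,"gripper": 0.02},{"slide": [0,0,0],"yaw": 0,"gripper": 0.02},{"slide": [0,0,0],"yaw": 0,"gripper": 0.02}])

```text
clock: 7.2
position: [0.5042, 0.3062, 0.0151]
tool_rot: [[-0.937, 0.35, 0.0], [0.35, 0.937, 0.0], [-0.0, 0.0, -1.0]]
force: [0.8, 2.5, 2.0]
grip_width: 0.0332
grasp_force: 30.0
```

Request:
jog_arm(series=[{"slide": [0,0,0.02],"yaw": 0,"gripper": 0.02},{"slide": [0,0,0.04],"yaw": 0,"gripper": 0.02},{"slide": [0,0,0.04],"yaw": 0,"gripper": 0.02},{"slide": [0,0,0.04],"yaw": 0,"gripper": 0.02},{"slide": [0.007,-0.0377,0.01],"yaw": 0.03,"gripper": 0.02},{"slide": [0.008,-0.045,0],"yaw": 0.03,"gripper": 0.02},{"slide": [0.008,-0.045,0],"yaw": 0.03,"gripper": 0.02},{"slide": [0.008,-0.045,0],"yaw": 0.03,"gripper": 0.02},{"slide": [0.008,-0.045,0],"yaw": 0.03,"gripper": 0.02},{"slide": [0.01,-0.05,0],"yaw": 0.0176,"gripper": 0.02},{"slide": [0,0,0],"yaw": 0,"gripper": 0.02},{"slide": [0,0,0],"yaw": 0,"gripper": 0.02}])

```text
clock: 8.7
position: [0.5523, 0.0382, 0.1652]
tool_rot: [[-0.982, 0.19, -0.001], [0.19, 0.982, 0.0], [0.001, -0.0, -1.0]]
force: [-1.0, 0.2, -8.5]
grip_width: 0.0331
grasp_force: 30.0
```

Request:
jog_arm(series=[{"slide": [0.0008,0.0003,-0.02],"yaw": 0,"gripper": 0.02},{"slide": [0,0,-0.015],"yaw": 0,"gripper": 0.02},{"slide": [0,0,-0.005],"yaw": 0,"gripper": 0.02},{"slide": [0,0,-0.004],"yaw": 0,"gripper": 0.02},{"slide": [0,0,-0.003],"yaw": 0,"gripper": 0.02},{"slide": [0,0,-0.001],"yaw": 0,"gripper": 0.02},{"slide": [0,0,0],"yaw": 0,"gripper": 0.02}])

```text
clock: 9.57
position: [0.5535, 0.0387, 0.1169]
tool_rot: [[-0.982, 0.189, -0.0], [0.189, 0.982, 0.0], [0.001, 0.0, -1.0]]
force: [-2.9, 3.1, -8.8]
grip_width: 0.0333
grasp_force: 30.0
```

Request:
jog_arm(series=[{"slide": [0,0,-0.0015],"yaw": 0,"gripper": 0.02},{"slide": [0,0,0],"yaw": 0,"gripper": 0.02},{"slide": [0,0,0],"yaw": 0,"gripper": 0.055},{"slide": [0,0,0],"yaw": 0,"gripper": 0.055},{"slide": [0,0,0],"yaw": 0,"gripper": 0.055},{"slide": [0,0,0.03],"yaw": 0,"gripper": 0.055},{"slide": [0,0,0.05],"yaw": 0,"gripper": 0.055},{"slide": [0.03,0,0.05],"yaw": 0,"gripper": 0.055},{"slide": [0.05,-0.02,0.05],"yaw": 0,"gripper": 0.055},{"slide": [0,0,0],"yaw": 0,"gripper": 0.055},{"slide": [0,0,0],"yaw": 0,"gripper": 0.055}])

```text
clock: 10.95
position: [0.6256, 0.0216, 0.287]
tool_rot: [[-0.982, 0.189, -0.001], [0.189, 0.982, -0.0], [0.001, -0.0, -1.0]]
force: [0.6, 0.2, -1.0]
grip_width: 0.0551
grasp_force: 0.0
```

Run:
```python
from m import *
snap('wrist','w5',scale=1.42)
c0=np.array([.5532,.0385])
sd=[proj('w5',[*(c0+.056*np.array([np.cos(a),np.sin(a)])),.113],True) for a in np.radians(3.1+72*np.arange(5))]
print(np.array(sd).round(0).tolist())
px,P=holes('w5',sd,.113);print(px.round(1).tolist());c=P.mean(0);print('wheel',c,ang(P,c))
show('w5',(160,0,400,180),3.3,'w5c')
```

```text
[[299.0, 181.0], [339.0, 134.0], [306.0, 81.0], [245.0, 96.0], [241.0, 158.0]]
[[298.9, 185.6, 254.4], [338.9, 135.4, 148.6], [308.6, 81.8, 82.4], [245.0, 95.8, 135.5], [239.7, 157.4, 128.0]]
wheel [0.55457828 0.03862845] (array([   2.1,   74.8,  145.1, -142.1,  -71.5]), array([0.06  , 0.0559, 0.0577, 0.0574, 0.0568]), np.float64(1.6882610941780674))
```

View pics/w5c.png

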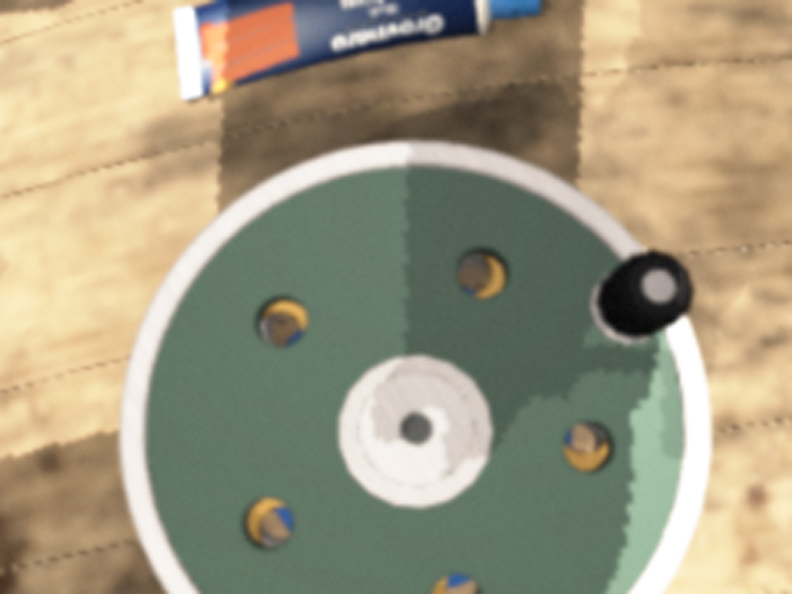

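Wheel seated. Its holes are at (482,273), (282,322), (270,523) and (587,445), each with a brass crescent on the counter-clockwise side. Boss at (416,428), handle top at (657,287).

Run:
```python
from m import *
q=lambda u,v:(u/3.3+160-.35,v/3.3-.35)
P=np.array([at('w5',q(*p),.113,True) for p in [(482,273),(282,322),(270,523),(587,445)]])
A=np.c_[2*P,np.ones(4)];s=np.linalg.lstsq(A,(P**2).sum(1),rcond=None)[0];c=s[:2];print(c,ang(P,c));
b=at('w5',q(416,428),.143,True);print('boss',b,ang(P,b));print('handle',at('w5',q(657,287),.158,True))
s=telemetry.get_state();print(s['position'])
```

```text
[0.55355229 0.03800037] (array([ 146.6, -140.8,  -68.6,   74.8]), array([0.0553, 0.0552, 0.0553, 0.0552]), np.float64(3.006080677888608))
boss [0.55372    0.03789341] (array([ 146.6, -141. ,  -68.7,   75. ]), array([0.0555, 0.0552, 0.0551, 0.0553]), np.float64(2.976715719129868))
handle [0.52577877 0.11198419]
[0.62508383 0.02170276 0.28653716]
```

Request:
jog_arm(series=[{"slide": [-0.025,-0.048,-0.02],"yaw": -0.1,"gripper": 0.036},{"slide": [-0.025,-0.048,-0.02],"yaw": -0.1,"gripper": 0.036},{"slide": [-0.025,-0.048,-0.02],"yaw": -0.1,"gripper": 0.036},{"slide": [-0.025,-0.048,-0.02],"yaw": -0.1,"gripper": 0.036},{"slide": [-0.025,-0.048,-0.02],"yaw": -0.1,"gripper": 0.036},{"slide": [-0.0283,-0.0515,-0.02],"yaw": -0.094,"gripper": 0.036},{"slide": [0,0,0],"yaw": 0,"gripper": 0.036},{"slide": [0,0,0],"yaw": 0,"gripper": 0.036},{"slide": [0,0,0],"yaw": 0,"gripper": 0.036}])

```text
clock: 12.12
position: [0.4734, -0.2689, 0.1681]
tool_rot: [[-0.709, 0.705, 0.0], [0.705, 0.709, -0.0], [-0.0, 0.0, -1.0]]
force: [-0.1, -0.2, 0.7]
grip_width: 0.0363
grasp_force: 0.0
```

Request:
jog_arm(series=[{"slide": [-0.0015,-0.0008,-0.04],"yaw": 0,"gripper": 0.036},{"slide": [0,0,-0.03],"yaw": 0,"gripper": 0.036},{"slide": [0,0,-0.02],"yaw": 0,"gripper": 0.036},{"slide": [0,0,-0.004],"yaw": 0,"gripper": 0.036},{"slide": [0,0,0],"yaw": 0,"gripper": 0.036},{"slide": [0,0,0],"yaw": 0,"gripper": 0.01},{"slide": [0,0,0],"yaw": 0,"gripper": 0.01},{"slide": [0,0,0],"yaw": 0,"gripper": 0.01},{"slide": [0,0,0],"yaw": 0,"gripper": 0.01}])

```text
clock: 13.25
position: [0.4722, -0.2708, 0.0747]
tool_rot: [[-0.708, 0.707, 0.002], [0.707, 0.708, -0.0], [-0.001, 0.001, -1.0]]
force: [3.6, 4.9, 3.8]
grip_width: 0.0171
grasp_force: 30.0
```

Request:
jog_arm(series=[{"slide": [0,0,0.02],"yaw": 0,"gripper": 0.01},{"slide": [0,0,0.05],"yaw": 0,"gripper": 0.01},{"slide": [0,0,0.05],"yaw": 0,"gripper": 0.01},{"slide": [0.017,0.043,0.015],"yaw": 0,"gripper": 0.01},{"slide": [0.017,0.043,0],"yaw": 0,"gripper": 0.01},{"slide": [0.017,0.043,0],"yaw": 0,"gripper": 0.01},{"slide": [0.017,0.043,0],"yaw": 0,"gripper": 0.01},{"slide": [0.017,0.043,0],"yaw": 0,"gripper": 0.01},{"slide": [0.0164,0.0416,0],"yaw": 0,"gripper": 0.01},{"slide": [0,0,0],"yaw": 0,"gripper": 0.01},{"slide": [0,0,0],"yaw": 0,"gripper": 0.01},{"slide": [0,0,0],"yaw": 0,"gripper": 0.01}])

```text
clock: 14.75
position: [0.5725, -0.015, 0.209]
tool_rot: [[-0.707, 0.707, -0.0], [0.707, 0.707, -0.0], [0.0, -0.0, -1.0]]
force: [0.3, -0.2, -0.9]
grip_width: 0.0171
grasp_force: 30.0
```

Run:
```python
from m import *
s=telemetry.get_state();print(s['position'],s['force'],s['grip_width'])
snap('side','s1');show('s1',(230,150,350,240),6.6,'s1c')
print(proj('s1',[.5736,-.0142,.113]))
```

```text
[ 0.57251991 -0.01499447  0.20897193] [ 0.31859165 -0.21659951 -0.89540148] 0.01714130414361331
[287.95330247 199.45709921]
```

View pics/s1c.png

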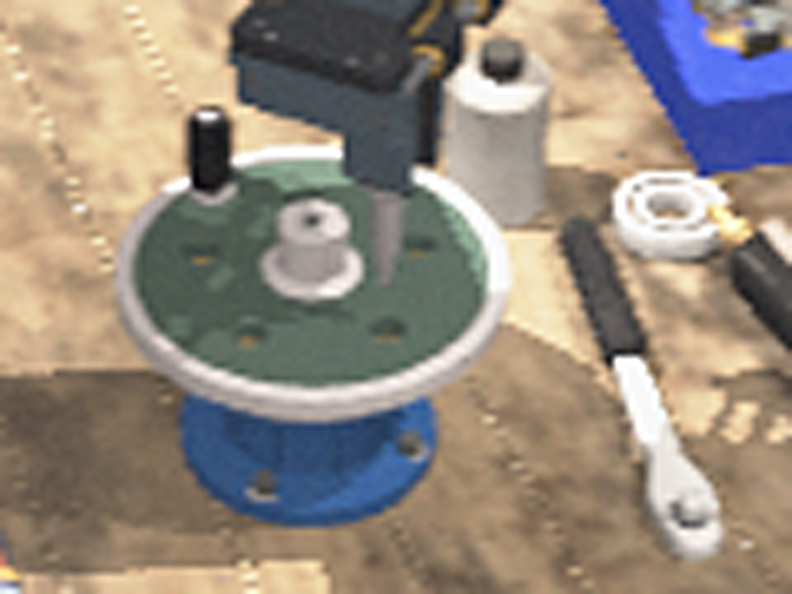

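The drift hangs upright with its tip at (385,282) over its hole at (389,329). Lowering it.

Request:
jog_arm(series=[{"slide": [0.002,0.001,-0.01],"yaw": 0,"gripper": 0.01},{"slide": [0,0,-0.02],"yaw": 0,"gripper": 0.01},{"slide": [0,0,-0.01],"yaw": 0,"gripper": 0.01},{"slide": [0,0,-0.005],"yaw": 0,"gripper": 0.01},{"slide": [0,0,-0.004],"yaw": 0,"gripper": 0.01},{"slide": [0,0,0],"yaw": 0,"gripper": 0.01}])

```text
clock: 15.55
position: [0.5749, -0.0131, 0.1599]
tool_rot: [[-0.708, 0.706, -0.0], [0.706, 0.708, -0.0], [0.0, -0.0, -1.0]]
force: [-0.3, 0.1, -1.1]
grip_width: 0.0173
grasp_force: 30.0
```

Request:
jog_arm(series=[{"slide": [-0.0005,-0.0005,-0.004],"yaw": 0,"gripper": 0.01},{"slide": [0,0,-0.004],"yaw": 0,"gripper": 0.01},{"slide": [0,0,-0.004],"yaw": 0,"gripper": 0.01},{"slide": [0,0,-0.003],"yaw": 0,"gripper": 0.01},{"slide": [0,0,0],"yaw": 0,"gripper": 0.01}])

```text
clock: 16.18
position: [0.5745, -0.0136, 0.1448]
tool_rot: [[-0.708, 0.706, 0.0], [0.706, 0.708, 0.0], [-0.0, 0.0, -1.0]]
force: [3.3, 0.0, -1.4]
grip_width: 0.0173
grasp_force: 30.0
```

Request:
jog_arm(series=[{"slide": [0,0,-0.003],"yaw": 0,"gripper": 0.01},{"slide": [0,0,-0.003],"yaw": 0,"gripper": 0.01},{"slide": [0,0,-0.003],"yaw": 0,"gripper": 0.01},{"slide": [0,0,0],"yaw": 0,"gripper": 0.01}])

```text
clock: 16.68
position: [0.5743, -0.0137, 0.1356]
tool_rot: [[-0.708, 0.706, -0.0], [0.706, 0.708, -0.0], [0.0, -0.0, -1.0]]
force: [5.2, -0.4, -2.2]
grip_width: 0.0172
grasp_force: 30.0
```

Request:
jog_arm(series=[{"slide": [0.0003,0,-0.003],"yaw": 0,"gripper": 0.01},{"slide": [0,0,-0.003],"yaw": 0,"gripper": 0.01},{"slide": [0,0,-0.003],"yaw": 0,"gripper": 0.01},{"slide": [0,0,-0.003],"yaw": 0,"gripper": 0.01},{"slide": [0,0,0],"yaw": 0,"gripper": 0.01}])

```text
clock: 17.3
position: [0.5742, -0.0137, 0.1234]
tool_rot: [[-0.708, 0.706, -0.001], [0.706, 0.708, -0.0], [0.001, -0.001, -1.0]]
force: [2.8, -1.6, -4.8]
grip_width: 0.0176
grasp_force: 30.0
```

Request:
jog_arm(series=[{"slide": [0,0,-0.002],"yaw": 0,"gripper": 0.01},{"slide": [0,0,-0.001],"yaw": 0,"gripper": 0.01},{"slide": [0,0,0],"yaw": 0,"gripper": 0.01}])

```text
clock: 17.68
position: [0.5747, -0.0137, 0.1215]
tool_rot: [[-0.708, 0.706, -0.0], [0.706, 0.708, -0.0], [0.0, -0.0, -1.0]]
force: [-3.1, -2.7, 10.5]
grip_width: 0.017
grasp_force: 30.0
```

Request:
jog_arm(series=[{"slide": [0,0,0],"yaw": 0,"gripper": 0.036},{"slide": [0,0,0],"yaw": 0,"gripper": 0.036},{"slide": [0,0,0.03],"yaw": 0,"gripper": 0.036},{"slide": [0,0,0.04],"yaw": 0,"gripper": 0.036},{"slide": [-0.023,-0.042,0],"yaw": 0,"gripper": 0.036},{"slide": [-0.023,-0.042,0],"yaw": 0,"gripper": 0.036},{"slide": [-0.023,-0.042,0],"yaw": 0,"gripper": 0.036},{"slide": [-0.023,-0.042,-0.02],"yaw": 0,"gripper": 0.036},{"slide": [-0.0238,-0.0438,-0.02],"yaw": 0,"gripper": 0.036},{"slide": [0,0,-0.01],"yaw": 0,"gripper": 0.036},{"slide": [0,0,0],"yaw": 0,"gripper": 0.036},{"slide": [0,0,0],"yaw": 0,"gripper": 0.036}])

```text
clock: 19.18
position: [0.4596, -0.2248, 0.1414]
tool_rot: [[-0.709, 0.705, 0.0], [0.705, 0.709, -0.0], [-0.0, 0.0, -1.0]]
force: [-0.3, -0.4, -0.0]
grip_width: 0.0357
grasp_force: 0.0
```

Run:
```python
from m import *
s=telemetry.get_state();print(s['position'],s['force'],s['grip_width'])
snap('top','t1');snap('side','s2')
a=np.load('pics/t1.npz')['im'][165:265,195:305];b=np.load('pics/s2.npz')['im'][145:245,230:340]
cv2.imwrite('pics/c3.png',cv2.resize(np.hstack([a,b]).astype(np.uint8),None,fx=3.6,fy=3.6,interpolation=cv2.INTER_CUBIC))
```

```text
[ 0.45960677 -0.22476407  0.14138555] [-0.29451882 -0.40278768 -0.04778814] 0.03573537724491632
```

View pics/c3.png

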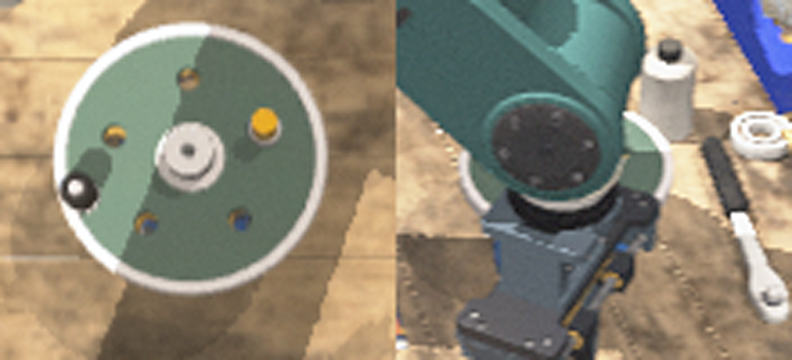

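Top view: the drift stands in the wheel at (264,122). Holes at (188,78), (115,134), (147,222) and (239,219), boss at (187,155).

Run:
```python
from m import *
q=lambda u,v:(195+u/3.6-.36,165+v/3.6-.36)
P=np.array([at('t1',q(*p),.113) for p in [(188,78),(115,134),(147,222),(239,219)]])
A=np.c_[2*P,np.ones(4)];s=np.linalg.lstsq(A,(P**2).sum(1),rcond=None)[0];c=s[:2];print(P.round(4).tolist(),c,ang(P,c));
print('drift',at('t1',q(264,120),.149)-c)
px=holes('t1',[q(*p) for p in [(188,78),(115,134),(147,222),(239,219)]],.113,fish=False,r=7,thr=40)
print(px[1]-c,ang(px[1],c))
```

```text
[[0.611, 0.0435], [0.5711, 0.0945], [0.5088, 0.0714], [0.5108, 0.0073]] [0.55537515 0.04088714] (array([   2.6,   73.7,  146.7, -143. ]), array([0.0557, 0.0559, 0.0557, 0.0558]), np.float64(2.0309631627095146))
drift [ 0.01910977 -0.05153575]
[[ 0.05702456  0.00558033]
 [ 0.01035493  0.05851538]
 [-0.04855882  0.02708852]
 [-0.04437458 -0.03444504]] (array([   5.6,   80. ,  150.8, -142.2]), array([0.0573, 0.0594, 0.0556, 0.0562]), np.float64(5.566246952554641))
```

Request:
jog_arm(series=[{"slide": [-0.0008,-0.0006,-0.03],"yaw": 0,"gripper": 0.036},{"slide": [0,0,-0.03],"yaw": 0,"gripper": 0.036},{"slide": [0,0,-0.012],"yaw": 0,"gripper": 0.036},{"slide": [0,0,0],"yaw": 0,"gripper": 0.036},{"slide": [0,0,0],"yaw": 0,"gripper": 0.015},{"slide": [0,0,0],"yaw": 0,"gripper": 0.015},{"slide": [0,0,0],"yaw": 0,"gripper": 0.015},{"slide": [0,0,0.02],"yaw": 0,"gripper": 0.015},{"slide": [0,0,0.05],"yaw": 0,"gripper": 0.015},{"slide": [0,0,0.05],"yaw": 0,"gripper": 0.015},{"slide": [0,0,0],"yaw": 0,"gripper": 0.015}])

```text
clock: 20.65
position: [0.46, -0.2271, 0.1928]
tool_rot: [[-0.708, 0.706, 0.006], [0.706, 0.708, -0.003], [-0.007, 0.002, -1.0]]
force: [-0.4, -0.7, -0.0]
grip_width: 0.0207
grasp_force: 30.0
```

Request:
jog_arm(series=[{"slide": [0.0134,0.04,0.017],"yaw": 0,"gripper": 0.015},{"slide": [0.0134,0.04,0],"yaw": 0,"gripper": 0.015},{"slide": [0.0134,0.04,0],"yaw": 0,"gripper": 0.015},{"slide": [0.0134,0.04,0],"yaw": 0,"gripper": 0.015},{"slide": [0.0134,0.04,0],"yaw": 0,"gripper": 0.015},{"slide": [0.0134,0.04,0],"yaw": 0,"gripper": 0.015},{"slide": [0.0134,0.04,0],"yaw": 0,"gripper": 0.015},{"slide": [0.0134,0.04,0],"yaw": 0,"gripper": 0.015},{"slide": [0,0,0],"yaw": 0,"gripper": 0.015},{"slide": [0,0,0],"yaw": 0,"gripper": 0.015},{"slide": [0,0,0],"yaw": 0,"gripper": 0.015}])

```text
clock: 22.02
position: [0.5648, 0.0931, 0.2056]
tool_rot: [[-0.707, 0.707, -0.001], [0.707, 0.707, -0.0], [0.0, -0.001, -1.0]]
force: [-0.4, -0.1, -0.8]
grip_width: 0.0208
grasp_force: 30.0
```

```bash
python3 -c "
from h import *
for _ in range(3):
    print(telemetry.get_state()['position']); imaging.read_camera('top')"
```

```text
[0.56482188 0.09310351 0.20556794]
[0.56496035 0.09313802 0.20572027]
[0.56507919 0.09319847 0.20587395]
```

Request:
jog_arm(series=[{"slide": [0.0012,-0.0006,-0.03],"yaw": 0,"gripper": 0.015},{"slide": [0,0,-0.008],"yaw": 0,"gripper": 0.015},{"slide": [0,0,0],"yaw": 0,"gripper": 0.015},{"slide": [0,0,0],"yaw": 0,"gripper": 0.015},{"slide": [0,0,0],"yaw": 0,"gripper": 0.015}])

```text
clock: 22.8
position: [0.5669, 0.0934, 0.1687]
tool_rot: [[-0.708, 0.706, 0.001], [0.706, 0.708, 0.0], [-0.001, 0.001, -1.0]]
force: [1.0, -0.1, -1.3]
grip_width: 0.0207
grasp_force: 30.0
```

Request:
jog_arm(series=[{"slide": [0.0004,-0.001,-0.008],"yaw": 0,"gripper": 0.015},{"slide": [0,0,-0.004],"yaw": 0,"gripper": 0.015},{"slide": [0,0,-0.004],"yaw": 0,"gripper": 0.015},{"slide": [0,0,-0.004],"yaw": 0,"gripper": 0.015},{"slide": [0,0,0],"yaw": 0,"gripper": 0.015}])

```text
clock: 23.42
position: [0.5668, 0.0924, 0.1475]
tool_rot: [[-0.708, 0.706, -0.0], [0.706, 0.708, -0.0], [0.0, -0.0, -1.0]]
force: [1.9, 0.2, -1.0]
grip_width: 0.021
grasp_force: 30.0
```

Request:
jog_arm(series=[{"slide": [0.0003,0,-0.005],"yaw": 0,"gripper": 0.015},{"slide": [0,0,-0.005],"yaw": 0,"gripper": 0.015},{"slide": [0,0,-0.005],"yaw": 0,"gripper": 0.015},{"slide": [0,0,-0.005],"yaw": 0,"gripper": 0.015},{"slide": [0,0,0],"yaw": 0,"gripper": 0.015}])

```text
clock: 24.05
position: [0.5669, 0.0923, 0.1274]
tool_rot: [[-0.708, 0.706, -0.001], [0.706, 0.708, -0.0], [0.0, -0.001, -1.0]]
force: [2.3, 0.2, 0.1]
grip_width: 0.021
grasp_force: 30.0
```

Request:
jog_arm(series=[{"slide": [0,0,-0.006],"yaw": 0,"gripper": 0.015},{"slide": [0,0,-0.005],"yaw": 0,"gripper": 0.015},{"slide": [0,0,0],"yaw": 0,"gripper": 0.015},{"slide": [0,0,0],"yaw": 0,"gripper": 0.036},{"slide": [0,0,0],"yaw": 0,"gripper": 0.036},{"slide": [0,0,0.04],"yaw": 0,"gripper": 0.036},{"slide": [0,0,0.04],"yaw": 0,"gripper": 0.036},{"slide": [-0.01,-0.05,0],"yaw": 0,"gripper": 0.036},{"slide": [-0.01,-0.05,0],"yaw": 0,"gripper": 0.036},{"slide": [-0.01,-0.05,0],"yaw": 0,"gripper": 0.036},{"slide": [-0.01,-0.05,0],"yaw": 0,"gripper": 0.036}])

```text
clock: 25.42
position: [0.5265, -0.109, 0.197]
tool_rot: [[-0.708, 0.706, -0.0], [0.706, 0.708, 0.0], [0.0, 0.0, -1.0]]
force: [1.3, -0.1, -0.5]
grip_width: 0.0362
grasp_force: 0.0
```

Request:
jog_arm(series=[{"slide": [-0.01,-0.05,0],"yaw": 0,"gripper": 0.036},{"slide": [-0.01,-0.05,0],"yaw": 0,"gripper": 0.036},{"slide": [-0.01,-0.05,-0.02],"yaw": 0,"gripper": 0.036},{"slide": [-0.012,-0.056,-0.03],"yaw": 0,"gripper": 0.036},{"slide": [0,0,0],"yaw": 0,"gripper": 0.036},{"slide": [0,0,0],"yaw": 0,"gripper": 0.036},{"slide": [0,0,0],"yaw": 0,"gripper": 0.036},{"slide": [0,0,0],"yaw": 0,"gripper": 0.036}])

```text
clock: 26.42
position: [0.4861, -0.3111, 0.1485]
tool_rot: [[-0.709, 0.705, 0.001], [0.705, 0.709, -0.0], [-0.001, 0.0, -1.0]]
force: [0.1, -1.2, -0.5]
grip_width: 0.0359
grasp_force: 0.0
```

Request:
jog_arm(series=[{"slide": [-0.0008,-0.002,-0.04],"yaw": 0,"gripper": 0.036},{"slide": [0,0,-0.03],"yaw": 0,"gripper": 0.036},{"slide": [0,0,-0.0095],"yaw": 0,"gripper": 0.036},{"slide": [0,0,0],"yaw": 0,"gripper": 0.036},{"slide": [0,0,0],"yaw": 0,"gripper": 0.015},{"slide": [0,0,0],"yaw": 0,"gripper": 0.015},{"slide": [0,0,0],"yaw": 0,"gripper": 0.015}])

```text
clock: 27.3
position: [0.4854, -0.3142, 0.0695]
tool_rot: [[-0.708, 0.706, 0.001], [0.706, 0.708, -0.001], [-0.002, 0.0, -1.0]]
force: [-0.5, 1.7, 8.2]
grip_width: 0.0208
grasp_force: 30.0
```

Request:
jog_arm(series=[{"slide": [0,0,0.02],"yaw": 0,"gripper": 0.015},{"slide": [0,0,0.05],"yaw": 0,"gripper": 0.015},{"slide": [0,0,0.055],"yaw": 0,"gripper": 0.015},{"slide": [0.0138,0.0395,0.02],"yaw": 0,"gripper": 0.015},{"slide": [0.0138,0.0395,0],"yaw": 0,"gripper": 0.015},{"slide": [0.0138,0.0395,0],"yaw": 0,"gripper": 0.015},{"slide": [0.0138,0.0395,0],"yaw": 0,"gripper": 0.015},{"slide": [0.0138,0.0395,0],"yaw": 0,"gripper": 0.015},{"slide": [0.0138,0.0395,0],"yaw": 0,"gripper": 0.015},{"slide": [0.0138,0.0395,0],"yaw": 0,"gripper": 0.015},{"slide": [0.0138,0.0395,0],"yaw": 0,"gripper": 0.015},{"slide": [0.0136,0.0395,0],"yaw": 0,"gripper": 0.015}])

```text
clock: 28.8
position: [0.609, 0.043, 0.215]
tool_rot: [[-0.708, 0.706, 0.001], [0.706, 0.708, -0.0], [-0.001, 0.001, -1.0]]
force: [0.2, -0.2, -0.4]
grip_width: 0.021
grasp_force: 30.0
```

Request:
jog_arm(series=[{"slide": [0,0,0],"yaw": 0,"gripper": 0.015},{"slide": [0,0,-0.03],"yaw": 0,"gripper": 0.015},{"slide": [0,0,-0.012],"yaw": 0,"gripper": 0.015},{"slide": [0,0,0],"yaw": 0,"gripper": 0.015},{"slide": [0,0,0],"yaw": 0,"gripper": 0.015},{"slide": [0,0,0],"yaw": 0,"gripper": 0.015}])

```text
clock: 29.55
position: [0.6092, 0.0416, 0.1724]
tool_rot: [[-0.708, 0.706, 0.001], [0.706, 0.708, 0.0], [-0.001, 0.001, -1.0]]
force: [-0.1, 0.1, -0.4]
grip_width: 0.0209
grasp_force: 30.0
```

Request:
jog_arm(series=[{"slide": [0,0,-0.01],"yaw": 0,"gripper": 0.015},{"slide": [0,0,-0.005],"yaw": 0,"gripper": 0.015},{"slide": [0,0,-0.005],"yaw": 0,"gripper": 0.015},{"slide": [0,0,-0.004],"yaw": 0,"gripper": 0.015},{"slide": [0,0,0],"yaw": 0,"gripper": 0.015}])

```text
clock: 30.18
position: [0.6087, 0.0417, 0.1471]
tool_rot: [[-0.708, 0.706, -0.0], [0.706, 0.708, 0.0], [0.0, -0.0, -1.0]]
force: [1.0, 0.7, -1.5]
grip_width: 0.0207
grasp_force: 30.0
```

Request:
jog_arm(series=[{"slide": [0,0,-0.005],"yaw": 0,"gripper": 0.015},{"slide": [0,0,-0.005],"yaw": 0,"gripper": 0.015},{"slide": [0,0,-0.005],"yaw": 0,"gripper": 0.015},{"slide": [0,0,0],"yaw": 0,"gripper": 0.015}])

```text
clock: 30.68
position: [0.6088, 0.0418, 0.1321]
tool_rot: [[-0.708, 0.706, -0.0], [0.706, 0.708, 0.0], [0.0, -0.0, -1.0]]
force: [1.9, 0.2, -2.2]
grip_width: 0.0209
grasp_force: 30.0
```

Request:
jog_arm(series=[{"slide": [0,0,-0.006],"yaw": 0,"gripper": 0.015},{"slide": [0,0,-0.005],"yaw": 0,"gripper": 0.015},{"slide": [0,0,-0.0045],"yaw": 0,"gripper": 0.015},{"slide": [0,0,0],"yaw": 0,"gripper": 0.036},{"slide": [0,0,0],"yaw": 0,"gripper": 0.036},{"slide": [0,0,0],"yaw": 0,"gripper": 0.036},{"slide": [0,0,0.04],"yaw": 0,"gripper": 0.036},{"slide": [0,0,0.04],"yaw": 0,"gripper": 0.036},{"slide": [-0.0123,-0.0443,0],"yaw": 0,"gripper": 0.036},{"slide": [-0.0123,-0.0443,0],"yaw": 0,"gripper": 0.036},{"slide": [-0.0123,-0.0443,0],"yaw": 0,"gripper": 0.036},{"slide": [-0.0123,-0.0443,0],"yaw": 0,"gripper": 0.036}])

```text
clock: 32.17
position: [0.559, -0.1368, 0.1971]
tool_rot: [[-0.708, 0.706, 0.0], [0.706, 0.708, -0.0], [-0.0, 0.0, -1.0]]
force: [0.3, -0.7, -0.1]
grip_width: 0.0361
grasp_force: 0.0
```

Request:
jog_arm(series=[{"slide": [-0.0123,-0.0443,0],"yaw": 0,"gripper": 0.036},{"slide": [-0.0123,-0.0443,0],"yaw": 0,"gripper": 0.036},{"slide": [-0.0123,-0.0443,0],"yaw": 0,"gripper": 0.036},{"slide": [-0.0123,-0.0443,-0.02],"yaw": 0,"gripper": 0.036},{"slide": [-0.0123,-0.0446,-0.03],"yaw": 0,"gripper": 0.036},{"slide": [0,0,0],"yaw": 0,"gripper": 0.036},{"slide": [0,0,0],"yaw": 0,"gripper": 0.036},{"slide": [0,0,0],"yaw": 0,"gripper": 0.036},{"slide": [0,0,0],"yaw": 0,"gripper": 0.036}])

```text
clock: 33.3
position: [0.4987, -0.3567, 0.1477]
tool_rot: [[-0.709, 0.705, 0.001], [0.705, 0.709, -0.001], [-0.001, 0.0, -1.0]]
force: [0.1, -0.3, 0.3]
grip_width: 0.0359
grasp_force: 0.0
```

Run:
```python
from m import *
snap('top','t2');snap('side','s3')
a=np.load('pics/t2.npz')['im'][165:265,195:305];b=np.load('pics/s3.npz')['im'][145:245,230:340]
cv2.imwrite('pics/c4.png',cv2.resize(np.hstack([a,b]).astype(np.uint8),None,fx=3.6,fy=3.6,interpolation=cv2.INTER_CUBIC))
```

```text
(no output)
```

View pics/c4.png

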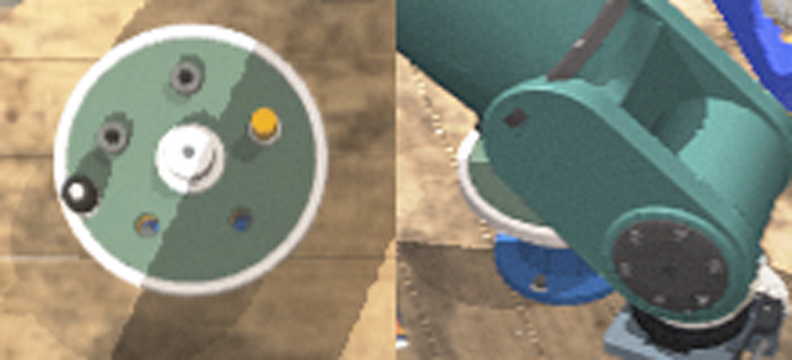

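Two bolts are home at (187,76) and (113,134), and the drift is still in at (264,124). On to the last bolt.

Request:
jog_arm(series=[{"slide": [-0.0003,-0.0005,-0.04],"yaw": 0,"gripper": 0.036},{"slide": [0,0,-0.03],"yaw": 0,"gripper": 0.036},{"slide": [0,0,-0.008],"yaw": 0,"gripper": 0.036},{"slide": [0,0,0],"yaw": 0,"gripper": 0.036},{"slide": [0,0,0],"yaw": 0,"gripper": 0.015},{"slide": [0,0,0],"yaw": 0,"gripper": 0.015},{"slide": [0,0,0],"yaw": 0,"gripper": 0.015}])

```text
clock: 34.28
position: [0.4984, -0.3582, 0.0701]
tool_rot: [[-0.708, 0.706, 0.001], [0.706, 0.708, -0.001], [-0.002, 0.0, -1.0]]
force: [0.3, 0.9, 7.9]
grip_width: 0.0211
grasp_force: 30.0
```

Request:
jog_arm(series=[{"slide": [0,0,0.02],"yaw": 0,"gripper": 0.015},{"slide": [0,0,0.05],"yaw": 0,"gripper": 0.015},{"slide": [0,0,0.055],"yaw": 0,"gripper": 0.015},{"slide": [0.0013,0.04,0.015],"yaw": 0,"gripper": 0.015},{"slide": [0.0013,0.04,0],"yaw": 0,"gripper": 0.015},{"slide": [0.0013,0.04,0],"yaw": 0,"gripper": 0.015},{"slide": [0.0013,0.04,0],"yaw": 0,"gripper": 0.015},{"slide": [0.0013,0.04,0],"yaw": 0,"gripper": 0.015},{"slide": [0.0013,0.04,0],"yaw": 0,"gripper": 0.015},{"slide": [0.0013,0.04,0],"yaw": 0,"gripper": 0.015},{"slide": [0.0013,0.04,0],"yaw": 0,"gripper": 0.015},{"slide": [0.0013,0.0405,0],"yaw": 0,"gripper": 0.015}])

```text
clock: 35.78
position: [0.5093, 0.0039, 0.2103]
tool_rot: [[-0.708, 0.706, 0.001], [0.706, 0.708, -0.0], [-0.001, 0.001, -1.0]]
force: [0.3, -0.6, -1.2]
grip_width: 0.0206
grasp_force: 30.0
```

Request:
jog_arm(series=[{"slide": [0,0,0],"yaw": 0,"gripper": 0.015},{"slide": [0,0,-0.03],"yaw": 0,"gripper": 0.015},{"slide": [0,0,-0.01],"yaw": 0,"gripper": 0.015},{"slide": [0,0,0],"yaw": 0,"gripper": 0.015},{"slide": [0,0,0],"yaw": 0,"gripper": 0.015},{"slide": [0,0,0],"yaw": 0,"gripper": 0.015}])

```text
clock: 36.52
position: [0.5099, 0.0026, 0.1697]
tool_rot: [[-0.708, 0.706, 0.001], [0.706, 0.708, -0.0], [-0.001, 0.001, -1.0]]
force: [-0.3, 0.2, -0.4]
grip_width: 0.0207
grasp_force: 30.0
```

Request:
jog_arm(series=[{"slide": [0.0003,0,-0.008],"yaw": 0,"gripper": 0.015},{"slide": [0,0,-0.005],"yaw": 0,"gripper": 0.015},{"slide": [0,0,-0.005],"yaw": 0,"gripper": 0.015},{"slide": [0,0,-0.004],"yaw": 0,"gripper": 0.015},{"slide": [0,0,0],"yaw": 0,"gripper": 0.015}])

```text
clock: 37.15
position: [0.5098, 0.0028, 0.1467]
tool_rot: [[-0.708, 0.706, -0.0], [0.706, 0.708, 0.0], [0.0, 0.0, -1.0]]
force: [1.0, 2.3, -1.6]
grip_width: 0.0209
grasp_force: 30.0
```

Request:
jog_arm(series=[{"slide": [0,0,-0.005],"yaw": 0,"gripper": 0.015},{"slide": [0,0,-0.005],"yaw": 0,"gripper": 0.015},{"slide": [0,0,-0.005],"yaw": 0,"gripper": 0.015},{"slide": [0,0,0],"yaw": 0,"gripper": 0.015}])

```text
clock: 37.65
position: [0.5096, 0.0028, 0.1315]
tool_rot: [[-0.708, 0.706, -0.001], [0.706, 0.708, 0.0], [0.0, -0.0, -1.0]]
force: [2.6, 0.6, -1.5]
grip_width: 0.0209
grasp_force: 30.0
```

Request:
jog_arm(series=[{"slide": [0,0,-0.006],"yaw": 0,"gripper": 0.015},{"slide": [0,0,-0.005],"yaw": 0,"gripper": 0.015},{"slide": [0,0,-0.004],"yaw": 0,"gripper": 0.015},{"slide": [0,0,0],"yaw": 0,"gripper": 0.036},{"slide": [0,0,0],"yaw": 0,"gripper": 0.036},{"slide": [0,0,0],"yaw": 0,"gripper": 0.036},{"slide": [0,0,0.04],"yaw": 0,"gripper": 0.036},{"slide": [0,0,0.04],"yaw": 0,"gripper": 0.036},{"slide": [0.03,-0.008,0],"yaw": 0,"gripper": 0.036},{"slide": [0.0348,-0.0085,0],"yaw": 0,"gripper": 0.036},{"slide": [0,0,0],"yaw": 0,"gripper": 0.036},{"slide": [0,0,0],"yaw": 0,"gripper": 0.036}])

```text
clock: 39.15
position: [0.5737, -0.0137, 0.1965]
tool_rot: [[-0.708, 0.706, -0.001], [0.706, 0.708, 0.0], [0.001, -0.001, -1.0]]
force: [-0.2, -0.2, -0.4]
grip_width: 0.0358
grasp_force: 0.0
```

Request:
jog_arm(series=[{"slide": [0.0005,0,-0.04],"yaw": 0,"gripper": 0.036},{"slide": [0,0,-0.025],"yaw": 0,"gripper": 0.036},{"slide": [0,0,-0.009],"yaw": 0,"gripper": 0.036},{"slide": [0,0,0],"yaw": 0,"gripper": 0.036},{"slide": [0,0,0],"yaw": 0,"gripper": 0.036}])

```text
clock: 39.78
position: [0.5756, -0.0137, 0.124]
tool_rot: [[-0.708, 0.706, 0.001], [0.706, 0.708, -0.0], [-0.001, 0.001, -1.0]]
force: [-0.4, 0.3, -0.5]
grip_width: 0.036
grasp_force: 0.0
```

Run:
```python
from m import *
snap('side','s4')
b=np.load('pics/s4.npz')['im'][145:225,230:340]
a=np.load('pics/w5.npz')
snap('wrist','w6')
w=np.load('pics/w6.npz')['im'][0:235]
cv2.imwrite('pics/c5.png',np.vstack([cv2.resize(b.astype(np.uint8),(484,352),interpolation=cv2.INTER_CUBIC),cv2.resize(w.astype(np.uint8),(484,203))]))
```

```text
(no output)
```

View pics/c5.png

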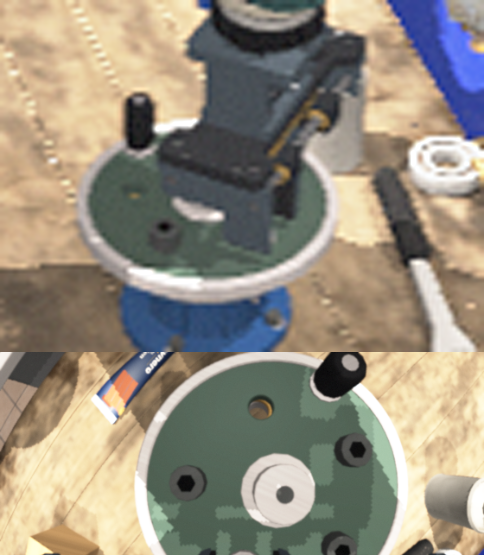

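All three bolts are home: (186,483), (355,450) and (342,547) in the wrist part of the picture. Pulling the drift now.

Request:
jog_arm(series=[{"slide": [-0.0008,0,-0.001],"yaw": 0,"gripper": 0.01},{"slide": [0,0,0],"yaw": 0,"gripper": 0.01},{"slide": [0,0,0],"yaw": 0,"gripper": 0.01},{"slide": [0,0,0],"yaw": 0,"gripper": 0.01},{"slide": [0,0,0.01],"yaw": 0,"gripper": 0.01},{"slide": [0,0,0.015],"yaw": 0,"gripper": 0.01},{"slide": [0,0,0.03],"yaw": 0,"gripper": 0.01},{"slide": [0,0,0.04],"yaw": 0,"gripper": 0.01},{"slide": [0,0,0],"yaw": 0,"gripper": 0.01}])

```text
clock: 41.0
position: [0.5759, -0.0139, 0.2209]
tool_rot: [[-0.708, 0.706, 0.005], [0.706, 0.708, -0.0], [-0.004, 0.003, -1.0]]
force: [0.3, 0.1, -1.8]
grip_width: 0.0173
grasp_force: 30.0
```

Request:
jog_arm(series=[{"slide": [-0.0172,-0.0428,0],"yaw": 0,"gripper": 0.01},{"slide": [-0.0172,-0.0428,0],"yaw": 0,"gripper": 0.01},{"slide": [-0.0172,-0.0428,0],"yaw": 0,"gripper": 0.01},{"slide": [-0.0172,-0.0428,0],"yaw": 0,"gripper": 0.01},{"slide": [-0.0172,-0.0428,0],"yaw": 0,"gripper": 0.01},{"slide": [-0.0172,-0.0426,-0.02],"yaw": 0,"gripper": 0.01},{"slide": [0,0,-0.04],"yaw": 0,"gripper": 0.01},{"slide": [0,0,0],"yaw": 0,"gripper": 0.01},{"slide": [0,0,0],"yaw": 0,"gripper": 0.01},{"slide": [0,0,0],"yaw": 0,"gripper": 0.01},{"slide": [0,0,0],"yaw": 0,"gripper": 0.01}])

```text
clock: 42.38
position: [0.4717, -0.2703, 0.158]
tool_rot: [[-0.708, 0.706, 0.001], [0.706, 0.708, -0.001], [-0.001, 0.0, -1.0]]
force: [0.1, 0.3, -0.8]
grip_width: 0.0174
grasp_force: 30.0
```

Request:
jog_arm(series=[{"slide": [0.0003,-0.0003,-0.02],"yaw": 0,"gripper": 0.01},{"slide": [0,0,-0.01],"yaw": 0,"gripper": 0.01},{"slide": [0,0,-0.01],"yaw": 0,"gripper": 0.01},{"slide": [0,0,-0.008],"yaw": 0,"gripper": 0.01},{"slide": [0,0,0],"yaw": 0,"gripper": 0.01}])

```text
clock: 43.0
position: [0.4712, -0.2705, 0.1085]
tool_rot: [[-0.708, 0.706, -0.001], [0.706, 0.708, 0.0], [0.001, -0.0, -1.0]]
force: [0.4, -0.3, 0.0]
grip_width: 0.0169
grasp_force: 30.0
```

Request:
jog_arm(series=[{"slide": [0,0,-0.005],"yaw": 0,"gripper": 0.01},{"slide": [0,0,-0.005],"yaw": 0,"gripper": 0.01},{"slide": [0,0,-0.005],"yaw": 0,"gripper": 0.01},{"slide": [0,0,0],"yaw": 0,"gripper": 0.01}])

```text
clock: 43.5
position: [0.4717, -0.2705, 0.0935]
tool_rot: [[-0.708, 0.706, 0.0], [0.706, 0.708, 0.0], [-0.0, 0.001, -1.0]]
force: [5.8, 3.2, -3.1]
grip_width: 0.0172
grasp_force: 30.0
```

Request:
jog_arm(series=[{"slide": [0.0005,0.0003,-0.005],"yaw": 0,"gripper": 0.01},{"slide": [0,0,-0.005],"yaw": 0,"gripper": 0.01},{"slide": [0,0,-0.005],"yaw": 0,"gripper": 0.01},{"slide": [0,0,-0.003],"yaw": 0,"gripper": 0.01},{"slide": [0,0,0],"yaw": 0,"gripper": 0.01}])

```text
clock: 44.12
position: [0.4719, -0.2703, 0.0755]
tool_rot: [[-0.708, 0.706, 0.0], [0.706, 0.708, 0.0], [0.0, 0.0, -1.0]]
force: [4.0, 2.4, -4.1]
grip_width: 0.0169
grasp_force: 30.0
```

Request:
jog_arm(series=[{"slide": [0,0,0],"yaw": 0,"gripper": 0.036},{"slide": [0,0,0],"yaw": 0,"gripper": 0.036},{"slide": [0,0,0.03],"yaw": 0,"gripper": 0.036},{"slide": [0,0,0.05],"yaw": 0,"gripper": 0.036},{"slide": [0.005,0.04,0.05],"yaw": 0,"gripper": 0.05},{"slide": [0.005,0.05,0.01],"yaw": 0,"gripper": 0.05},{"slide": [0.005,0.05,0],"yaw": 0,"gripper": 0.05},{"slide": [0.008,0.05,0],"yaw": 0,"gripper": 0.05},{"slide": [0.01,0.05,0],"yaw": 0,"gripper": 0.05},{"slide": [0.01,0.05,0],"yaw": 0,"gripper": 0.05},{"slide": [0.01,0.05,0],"yaw": 0,"gripper": 0.05},{"slide": [0,0.0427,0],"yaw": 0,"gripper": 0.05}])

```text
clock: 45.62
position: [0.525, 0.1129, 0.2146]
tool_rot: [[-0.708, 0.706, 0.0], [0.706, 0.708, -0.0], [-0.0, 0.0, -1.0]]
force: [0.7, -0.8, -0.2]
grip_width: 0.0499
grasp_force: 0.0
```

Request:
jog_arm(series=[{"slide": [0,0,0],"yaw": 0,"gripper": 0.05},{"slide": [0,0,0],"yaw": 0,"gripper": 0.05},{"slide": [0,0,0],"yaw": 0,"gripper": 0.05}])

```text
clock: 46.0
position: [0.5247, 0.1103, 0.2146]
tool_rot: [[-0.707, 0.707, -0.0], [0.707, 0.707, -0.0], [-0.0, -0.0, -1.0]]
force: [0.8, -0.5, 0.0]
grip_width: 0.0497
grasp_force: 0.0
```

Run:
```python
from m import *
print(telemetry.get_state()['position'])
snap('top','t3'); snap('wrist','w7')
a=np.load('pics/t3.npz')['im'][205:280,300:420].astype(np.uint8);w=np.load('pics/w7.npz')['im'][:235].astype(np.uint8)
cv2.imwrite('pics/c6.png',np.vstack([cv2.resize(a,(480,300),interpolation=cv2.INTER_CUBIC),cv2.resize(w,(480,201))]))
c=np.array([.5535,.0381])
for r0 in(111.5,):
    A=np.radians(r0+15*np.arange(27));X=.08*np.c_[np.cos(A),np.sin(A)];print(np.diff(X,axis=0).round(4).tolist())
```

```text
[0.52470342 0.11032998 0.21458295]
[[-0.0183, -0.0101], [-0.015, -0.0145], [-0.0108, -0.0179], [-0.0058, -0.0201], [-0.0004, -0.0209], [0.0051, -0.0203], [0.0101, -0.0183], [0.0145, -0.015], [0.0179, -0.0108], [0.0201, -0.0058], [0.0209, -0.0004], [0.0203, 0.0051], [0.0183, 0.0101], [0.015, 0.0145], [0.0108, 0.0179], [0.0058, 0.0201], [0.0004, 0.0209], [-0.0051, 0.0203], [-0.0101, 0.0183], [-0.0145, 0.015], [-0.0179, 0.0108], [-0.0201, 0.0058], [-0.0209, 0.0004], [-0.0203, -0.0051], [-0.0183, -0.0101], [-0.015, -0.0145]]
```

View pics/c6.png

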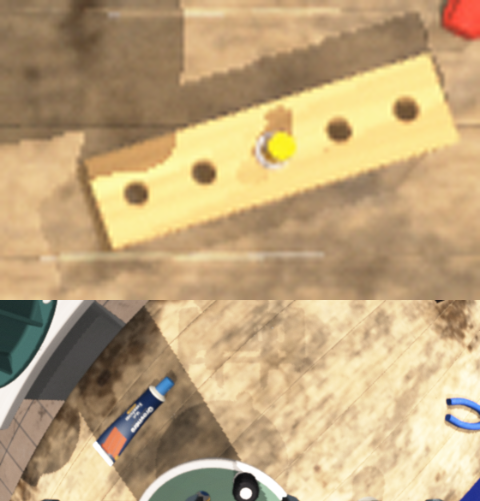

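The drift stands in the block's middle hole at (276,149), collar down. Down onto the handle.

Request:
jog_arm(series=[{"slide": [0.0003,0.0017,-0.03],"yaw": 0,"gripper": 0.05},{"slide": [0,0,-0.03],"yaw": 0,"gripper": 0.05},{"slide": [0,0,-0.0205],"yaw": 0,"gripper": 0.05},{"slide": [0,0,0],"yaw": 0,"gripper": 0.05},{"slide": [0,0,0],"yaw": 0,"gripper": 0.015},{"slide": [0,0,0],"yaw": 0,"gripper": 0.015},{"slide": [0,0,0],"yaw": 0,"gripper": 0.015},{"slide": [0,0,0],"yaw": 0,"gripper": 0.015}])

```text
clock: 47.1
position: [0.5255, 0.113, 0.1348]
tool_rot: [[-0.708, 0.706, 0.001], [0.706, 0.708, 0.0], [-0.001, 0.001, -1.0]]
force: [-1.1, -0.0, 6.7]
grip_width: 0.0233
grasp_force: 30.0
```

Request:
jog_arm(series=[{"slide": [-0.0183,-0.0101,0],"yaw": 0,"gripper": 0.015},{"slide": [-0.015,-0.0145,0],"yaw": 0,"gripper": 0.015},{"slide": [-0.0108,-0.0179,0],"yaw": 0,"gripper": 0.015},{"slide": [-0.0058,-0.0201,0],"yaw": 0,"gripper": 0.015},{"slide": [0,0,0],"yaw": 0,"gripper": 0.015}])

```text
clock: 47.72
position: [0.4752, 0.0494, 0.1348]
tool_rot: [[-0.707, 0.707, 0.001], [0.707, 0.707, -0.0], [-0.001, 0.0, -1.0]]
force: [-2.9, -2.4, 8.0]
grip_width: 0.0234
grasp_force: 30.0
```

Request:
jog_arm(series=[{"slide": [-0.0004,-0.0209,0],"yaw": 0,"gripper": 0.015},{"slide": [0.0051,-0.0203,0],"yaw": 0,"gripper": 0.015},{"slide": [0.0101,-0.0183,0],"yaw": 0,"gripper": 0.015},{"slide": [0.0145,-0.015,0],"yaw": 0,"gripper": 0.015},{"slide": [0.0179,-0.0108,0],"yaw": 0,"gripper": 0.015},{"slide": [0.0201,-0.0058,0],"yaw": 0,"gripper": 0.015},{"slide": [0,0,0],"yaw": 0,"gripper": 0.015}])

```text
clock: 48.6
position: [0.5442, -0.0411, 0.1348]
tool_rot: [[-0.708, 0.706, 0.002], [0.706, 0.708, -0.0], [-0.002, 0.001, -1.0]]
force: [3.5, -1.4, 8.0]
grip_width: 0.0234
grasp_force: 30.0
```

Request:
jog_arm(series=[{"slide": [0.0209,-0.0004,0],"yaw": 0,"gripper": 0.015},{"slide": [0.0203,0.0051,0],"yaw": 0,"gripper": 0.015},{"slide": [0.0183,0.0101,0],"yaw": 0,"gripper": 0.015},{"slide": [0.015,0.0145,0],"yaw": 0,"gripper": 0.015},{"slide": [0.0108,0.0179,0],"yaw": 0,"gripper": 0.015},{"slide": [0.0058,0.0201,0],"yaw": 0,"gripper": 0.015},{"slide": [0.0004,0.0209,0],"yaw": 0,"gripper": 0.015},{"slide": [0,0,0],"yaw": 0,"gripper": 0.015}])

```text
clock: 49.6
position: [0.6336, 0.0489, 0.1348]
tool_rot: [[-0.709, 0.705, 0.0], [0.705, 0.709, 0.0], [-0.0, 0.0, -1.0]]
force: [-1.3, 3.2, 8.1]
grip_width: 0.0233
grasp_force: 30.0
```

Request:
jog_arm(series=[{"slide": [-0.0051,0.0203,0],"yaw": 0,"gripper": 0.015},{"slide": [-0.0101,0.0183,0],"yaw": 0,"gripper": 0.015},{"slide": [-0.0145,0.015,0],"yaw": 0,"gripper": 0.015},{"slide": [-0.0179,0.0108,0],"yaw": 0,"gripper": 0.015},{"slide": [-0.0201,0.0058,0],"yaw": 0,"gripper": 0.015},{"slide": [-0.0209,0.0004,0],"yaw": 0,"gripper": 0.015},{"slide": [-0.0203,-0.0051,0],"yaw": 0,"gripper": 0.015},{"slide": [-0.0183,-0.0101,0],"yaw": 0,"gripper": 0.015},{"slide": [0,0,0],"yaw": 0,"gripper": 0.015},{"slide": [0,0,0],"yaw": 0,"gripper": 0.015},{"slide": [0,0,0],"yaw": 0,"gripper": 0.015}])

```text
clock: 50.98
position: [0.5062, 0.1028, 0.1347]
tool_rot: [[-0.708, 0.706, -0.0], [0.706, 0.708, -0.0], [-0.0, -0.0, -1.0]]
force: [-4.9, -1.0, 13.2]
grip_width: 0.0232
grasp_force: 30.0
```

Request:
jog_arm(series=[{"slide": [0,0,0],"yaw": 0,"gripper": 0.05},{"slide": [0,0,0],"yaw": 0,"gripper": 0.05},{"slide": [0,0,0],"yaw": 0,"gripper": 0.05},{"slide": [0,0,0.03],"yaw": 0,"gripper": 0.05},{"slide": [0,0,0.05],"yaw": 0,"gripper": 0.05},{"slide": [0,0,0.05],"yaw": 0,"gripper": 0.05},{"slide": [0.04,0.04,0],"yaw": 0,"gripper": 0.05},{"slide": [0.03,0.045,0],"yaw": 0,"gripper": 0.05},{"slide": [0.03,0.045,0],"yaw": 0,"gripper": 0.05},{"slide": [0,0,0],"yaw": 0,"gripper": 0.05},{"slide": [0,0,0],"yaw": 0,"gripper": 0.05}])

```text
clock: 52.35
position: [0.6062, 0.2326, 0.2635]
tool_rot: [[-0.708, 0.706, -0.001], [0.706, 0.708, -0.001], [0.0, -0.001, -1.0]]
force: [0.3, -0.3, -0.3]
grip_width: 0.0498
grasp_force: 0.0
```

Run:
```python
from m import *
s=telemetry.get_state();print(s['position'],s['joint_vel'].round(3) if hasattr(s['joint_vel'],'round') else s['joint_vel'])
snap('top','t4')
show('t4',(190,155,310,275),5,'t4c')
```

```text
[0.60617515 0.23258798 0.2635426 ] [-0.013 -0.019  0.014 -0.001 -0.    -0.   ]
```

View pics/t4c.png

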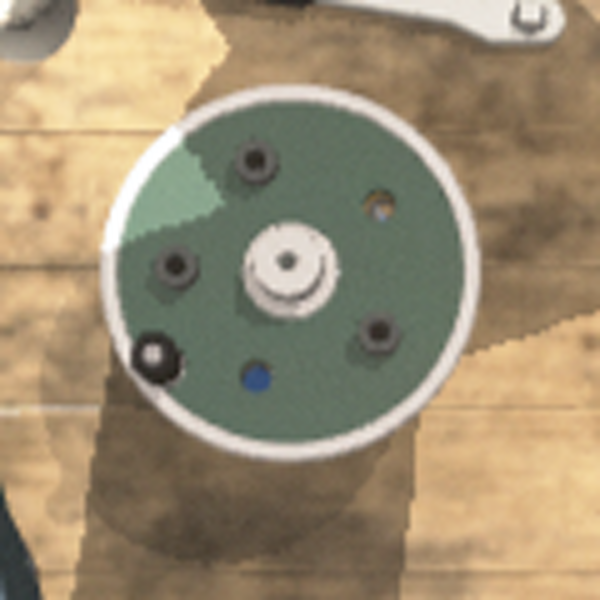

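The wheel is seated with three bolts home at (255,160), (176,266) and (380,333). The handle at (157,357) shows the wheel about 15° past one full turn. Handing in.

```bash
python3 -c "
from plant import ticket
print(ticket.job_done())"
```

```text
the job is handed in; nothing more can be done
None
```

I handed the job in at about 52 s with no verdict returned: the wheel is seated, all three bolts are home, the drift is back in the block, and the wheel is turned about 375° counter-clockwise; I viewed 15 pictures, one over the limit of 14.

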